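# Hang the slide basket on the drain stand with the lifter

## Robot

A 7-joint arm with a two-finger parallel gripper is mounted at the origin on the work surface. World frame = base frame: x ahead of the robot, y to its left, z up, the work surface at z = 0. Lengths are in m, angles in rad, forces in N, time in s.
With the tool pointing down it reaches from about 0.4 to 0.85 m from the base axis. Payload 6.9 kg.
Tool frame: the origin (TCP) lies between the finger pads; the fingertips stand 19 mm ahead of it and the grasp point (between the pads) is the TCP (r.finger_overhang is the distance from the TCP to the fingertips, in m); z points along the fingers, y is the direction in which the jaws open and shut (so a half turn about z gives the same grasp; the last joint's range is limited). The gripper opens to 85 mm and grips with 20 to 120 N. Pads are 22 mm wide; open, the fingers measure 114 mm over their backs; the gripper's body (76 mm by 85 mm) begins 54 mm behind the grasp point. The pads swing forward as they close: fully open they stand 13 mm farther back than shut.
Start: joints at [1.272, 0.507, -0.238, 1.5, 0.126, 1.149, -0.155], TCP at [0.246, -0.574, 0.25] pointing down, gripper open.
Joint ranges: [-3.08, 3.08], [-0.24, 2.05], [-1.43, 1.35], [0, 2.5], [-1.52, 4.66], [0.17, 1.96], [-2.89, 2.89]. Speed limits (rad/s): [2.39, 2.39, 3.14, 3.14, 3.14, 3.14, 3.14].

## Interface

Orientations are given as a unit quaternion [w, x, y, z].
In Python, from rig import monitor, vision, finish_job, finder, r gives the robot as it stands. The module is installed in compiled form; this text tells all that it offers.
- The arm moves only by the tool carry_out, never from a script. Its argument "steps" is a list of rows, each an object of numbers: "dx", "dy", "dz": the shift along the world's x, y, z in m; "roll": the turn about the world's z in rad. A call has 1 to 5 rows; each row shifts and turns the commanded pose from where the row before left it; what a row does not reach is not made up. A row lasts 1/8 s, in which the tool goes at most 62.5 mm and 10.7 degrees, less where a joint would pass 70% of its speed; a pose out of reach is approached as far as the arm can. A call with a gripper value outside its range is refused whole. "claw" is the finger opening in m, from 0 to 0.0854, set as the call begins (left out, the last holds). The fingers move at their own pace and stop on an object; "newtons" is the grip in N (left out, the last holds). Time passes only in rows, so rows that do not move let the fingers close. It gives the time, the measured TCP pose, the force and the opening at its end, in the units of the state.
- monitor.observe(): the state, without advancing time (a new reading comes with each control period).
- vision.snapshot(name): name is "scene" or "top" or "wrist"; returns the picture (420x560x3 uint8, red, green, blue); there is no depth.
- vision.camera_params(name): a dict with "K" (3x3 intrinsics, pixels), "rvec" (rotation vector, rad) and "tvec" (3), from world to camera coordinates, as OpenCV has them; the wrist camera has in their place "T_tool_cam" (4x4, takes a point from camera to tool coordinates, whose origin is the TCP and whose axes are the flange's). Camera axes: x right, y down, z forward; pixel columns grow to the right and rows downward; lengths in m; the calibration is good to about 2 mm. A picture is of the moment at which its call begins: read the wrist's pose just before it. camera_params takes no time and is no camera call.
- finish_job(): hands the job in, once; it reports no verdict.
Trained networks look in the newest picture that a camera, given by its name, has taken for a name from the list of things; names that differ only in an ending like _2 or _b are one class to them, and where a whole thing is asked for, a point or a joint stands for the part that bears it (a point fixed in the world has none). Each returns a list of dicts, best first, with "p" (0 to 1); they miss things now and then, are a little off and sometimes report something else, mostly with a low value. They report only what shows in the picture. A call takes as long as a camera call. They do not tell look-alikes from the thing itself.
- finder.recognise(target, camera): "centre" ([x, y, z] in m, in world coordinates, good to about 4 mm: the middle of the surface that is visible of it).
- finder.mark_of(target, camera): "centre" ([x, y, z] in m, in world coordinates, good to about 4 mm: a listed point, or the origin of a listed thing).
The state is a dict: "time": time; "joint_pos": joint angles; "qd": joint speeds; "effort": joint torques, N m; "position": TCP position; "eef_rot": TCP orientation; "contact_force": force on the tool from outside, world axes, zero at the start; "ft_torque": the same for the moment, N m; "gripper_width": finger opening in m.
Only numpy, scipy, OpenCV 4.12 (cv2) and the standard library are available. Lean on these libraries where they do the work, as an engineer would, in place of code of your own. Each camera call takes 0.05 s, during which the arm holds its last target.

## Task

Take the red-handled lifter from its holder, hook the green slide basket by its wire handle with it and hang the basket by that handle on the hook of the drain stand, then put the lifter back in its holder, upright with its red grip resting on both uprights. Do not touch the basket with the gripper or arm, do not tip it over, and leave the bottles, the beaker and the blue slide box standing where they are.

Things in the scene. Friction and masses are not known exactly. Their poses are not given: they have to be found in the camera images.
- basket: green tray of glass slides, 80 (x) x 120 (y) x 40 mm high, 0.25 kg; half-turn symmetric; origin: centre of underside. Rigid handle of 6 mm wire in its plane x = 0: rises at y = -58 and 58 mm, joined by a bar along y, centreline 105 mm above the underside, with an upward kink mid-way (20 mm wide, apex 113 mm). Tall white bottle by one long (x) side, low blue box by the other
- bail (a point): apex of the basket handle's kink, on the wire's centreline: 113 mm above the basket's origin; axes as the basket's
- lifter: tool, 0.16 kg: red grip block 16 (x) x 100 (y) x 30 mm high; origin: centre of the block's underside, z up. Two 6 mm legs at y = -26 and 26 mm, x = 0, go down to z = -70 mm; each ends in a V prong towards +x: lowest at x = 15, z = -85 mm, tip at x = 36, z = -62 mm (centrelines). Open between the legs
- lifter_seat (a point): centre between the two V prongs where the centreline of the basket's handle bar (its straight 105 mm high part) settles: x = 15.5, y = 0, z = -76.5 mm from the lifter's origin; axes as the lifter's
- holder: fixed grey holder of the lifter: base 90 (x) x 110 (y) x 8 mm, two uprights 50 (x) x 12 (y) mm, 100 mm high, centred at y = -43 and 43 mm (74 mm clear between), open at front and back. The lifter's grip block rests on the uprights' tops, its legs hang between. Origin: centre of the underside
- holder_rest (a point): where the lifter's origin lies when it rests in the holder: 100 mm above the holder's origin; the lifter's y axis lies along the holder's y axis
- stand: fixed: grey drip tray 240 (x) x 140 (y) x 14 mm; steel post 18 mm thick, 166 mm high, at x = 95 mm; from it a 7 mm rod hook runs to -x: seat at x = 0, centreline 150 mm high; upturned tip at x = -20, centreline 168 mm high; the rod also rises to 162 mm at x = 20. Origin: centre of the tray's underside
- hook_seat (a point): where the apex of the handle's kink (point bail) lies when the basket hangs on the hook: about 158 mm above the stand's origin; axes as the stand's
- wash_bottle: tall white bottle with red cap, 62 mm diameter, 150 mm high, close beside the basket; origin: centre of the underside. Bystander
- slide_box: low blue box 60 (x) x 90 (y) x 34 mm high, beside the basket, across from the white bottle; origin: centre of the underside. Bystander
- amber_bottle: amber bottle with black cap, 60 mm diameter, 105 mm high; origin: centre of the underside. Bystander
- beaker: yellow beaker, 68 mm diameter at the rim, 90 mm high; origin: centre of the underside. Bystander
Things that resemble listed ones, but are neither listed nor needed, are in the scene too. Of the things that look like the lifter, the larger one is meant.

How it is judged:
By the outcome, as a careful person would: the job done as asked, in the order asked, and still so for the second after the job is handed in, with the robot touching nothing.
It also fails if it takes over 72 s, if anything falls off the work surface, if the arm or the gripper's body presses on something with over 40 N, if the wrist force passes 120 N, or if a joint passes its speed limit or range.

## Working session

There is one attempt and no reset: what is moved stays moved. The work goes in short steps, Python scripts to look and compute and a tool call to move; the robot and the scene stay as the last step left them, time stands still between calls to the robot, and variables do not carry over. Pictures are saved under pics/ and viewed, and the job is handed in when it is done.

Besides the shell and the picture viewer there is one more tool, called after "Request:" as name(argument=value, ...), one argument or row to a line, values as JSON. carry_out: Moves the arm, as the interface text tells. Its arguments: {"type":"object","properties":{"steps":{"type":"array"},"claw":{"type":"number"},"newtons":{"type":"number"}},"required":["steps"]}

```bash
mkdir -p pics; ls; cat > h.py <<'E'
import numpy as np, cv2
from rig import monitor, vision, finish_job, finder, r
def snap(cam,fn):
    im=vision.snapshot(cam); cv2.imwrite('pics/'+fn,im[:,:,::-1]); return im
E
python3 - <<'E'
from h import *
print(monitor.observe())
for c in ("scene","top"):
    snap(c,c+'0.png')
    for t in ("basket","bail","lifter","holder","stand","hook_seat","lifter_seat","holder_rest","wash_bottle","slide_box","amber_bottle","beaker"):
        try: print(c,t,[(np.round(d["centre"],3).tolist(),round(d["p"],2)) for d in finder.mark_of(t,c)])
        except Exception as e: print(t,e)
E
```

```text
pics
{'time': 0.0, 'joint_pos': array([ 1.27151074,  0.50833426, -0.23754662,  1.50115883,  0.12570598,
        1.14891029, -0.15478972]), 'qd': array([-0.00243206,  0.00066549, -0.0008923 , -0.00083999, -0.00207549,
        0.00116352,  0.00095872]), 'effort': array([ 3.17018169e-05, -6.20585060e+01, -2.18737252e+00, -2.49650806e+01,
        1.23683468e-02,  1.19432167e-02,  2.95699158e-05]), 'position': array([ 0.24588453, -0.5740724 ,  0.24942366]), 'eef_rot': array([-8.87379478e-04,  9.79582757e-01,  2.01039290e-01, -1.99021964e-04]), 'contact_force': array([-0.93114906, -0.87543612,  0.43224692]), 'ft_torque': array([-0.04089805, -0.05639122,  0.01104852]), 'gripper_width': 0.0852588435973958}
scene basket [([0.493, 0.358, -0.004], 0.58), ([0.49, 0.274, 0.0], 0.32)]
scene bail [([0.496, 0.357, 0.115], 0.92)]
scene lifter [([0.449, -0.306, 0.098], 0.88), ([0.6, -0.333, 0.012], 0.55)]
scene holder [([0.453, -0.308, 0.004], 0.8)]
scene stand [([0.575, -0.018, 0.001], 0.78), ([0.5, 0.444, -0.004], 0.42)]
scene hook_seat [([0.578, -0.016, 0.163], 0.71)]
scene lifter_seat [([0.466, -0
[... 612 characters left out ...]
, 0.0], 0.62)]
top stand [([0.579, -0.021, 0.002], 0.96)]
top hook_seat [([0.575, -0.016, 0.161], 0.84)]
top lifter_seat [([0.581, -0.286, 0.019], 0.84), ([0.466, -0.298, 0.025], 0.71), ([0.66, -0.172, -0.003], 0.38)]
top holder_rest [([0.45, -0.311, 0.102], 0.87), ([0.58, -0.014, 0.002], 0.62), ([0.448, -0.299, 0.1], 0.53)]
top wash_bottle [([0.503, 0.438, 0.003], 0.61)]
top slide_box [([0.491, 0.266, 0.001], 0.84)]
top amber_bottle [([0.659, -0.176, -0.003], 0.72), ([0.451, -0.308, 0.004], 0.55), ([0.459, 0.191, 0.001], 0.48), ([0.493, 0.271, -0.0], 0.46)]
top beaker [([0.46, 0.191, 0.0], 0.88), ([0.452, -0.309, 0.001], 0.53), ([0.496, 0.358, -0.004], 0.35), ([0.449, -0.311, 0.102], 0.22)]
```

View pics/scene0.png

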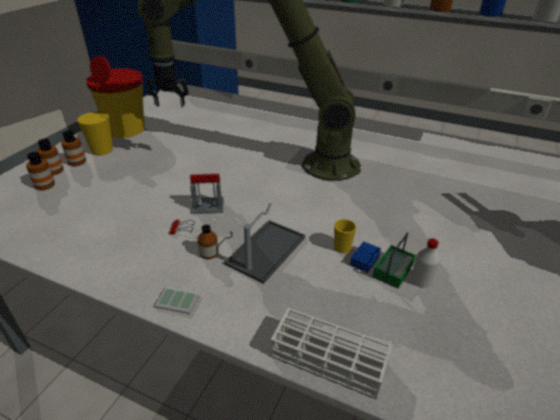

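View pics/top0.png

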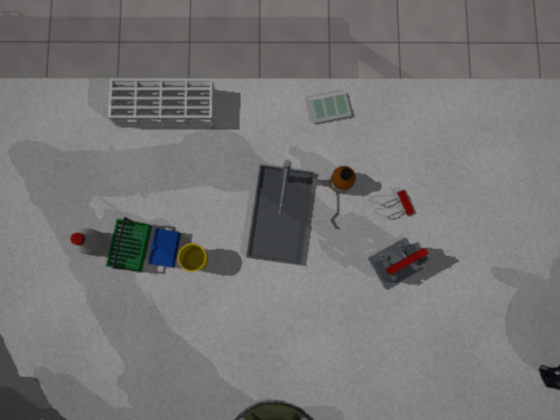

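```bash
python3 - <<'E'
from h import *
for c in ("scene","top"):
    p=vision.camera_params(c); R=cv2.Rodrigues(np.array(p['rvec'],float))[0]; print(c,np.round(p['K'],1).tolist(),(-R.T@np.ravel(p['tvec'])).round(3),R.round(2).tolist())
print(vision.camera_params('wrist'))
E
```

```text
scene [[419.0, 0.0, 276.3], [0.0, 419.0, 212.5], [0.0, 0.0, 1.0]] [1.442 0.401 0.885] [[-0.41, 0.91, 0.01], [0.55, 0.26, -0.79], [-0.73, -0.32, -0.61]]
top [[501.8, 0.0, 277.2], [0.0, 501.8, 212.2], [0.0, 0.0, 1.0]] [0.393 0.003 1.27 ] [[-0.0, -1.0, 0.01], [-0.99, 0.0, -0.15], [0.15, -0.01, -0.99]]
{'K': array([[323.02471987,   0.        , 278.39527224],
       [  0.        , 323.02471987, 207.57449097],
       [  0.        ,   0.        ,   1.        ]]), 'T_tool_cam': array([[ 1.13342426e-03, -9.61598077e-01, -2.74459202e-01,
         6.94741138e-02],
       [ 9.99999114e-01,  8.98121690e-04,  9.82991880e-04,
         4.56209689e-04],
       [-6.98745340e-04, -2.74460073e-01,  9.61598243e-01,
        -1.25792290e-01],
       [ 0.00000000e+00,  0.00000000e+00,  0.00000000e+00,
         1.00000000e+00]])}
```

The target things are clear: the lifter sits in its holder at top-image (408,262). The basket is at (130,245), between the white bottle and the blue box. The stand is at (283,213), with its post toward +x. The decoys are a small lifter at (400,203), a hook beside the amber bottle, and a white rack. I'll look closer with the wrist camera on the way.

Request:
carry_out(
  steps=[
    {"dx":0.02,"dy":0.027,"dz":0.01,"roll":0.164},
    {"dx":0.02,"dy":0.027,"dz":0.01,"roll":0.164},
    {"dx":0.02,"dy":0.027,"dz":0.01,"roll":0.164},
    {"dx":0.02,"dy":0.027,"dz":0.01,"roll":0.164},
    {"dx":0.02,"dy":0.027,"dz":0.01,"roll":0.164},
  ],
)

```text
time: 1.92
position: [0.3467, -0.4386, 0.3008]
eef_rot: [0.0, 0.817, 0.577, -0.0]
contact_force: [1.1, -0.5, -0.2]
gripper_width: 0.0854
```

Request:
carry_out(
  steps=[
    {"dx":0.02,"dy":0.027,"roll":0.164},
    {"dx":0.02,"dy":0.027,"roll":0.164},
    {"dx":0.02,"dy":0.027,"roll":0.164},
    {"dx":0.02,"dy":0.027,"roll":0.164},
    {"dx":0.02,"dy":0.027,"roll":0.164},
  ],
)

```text
schema error: expected keys dx, dy, dz, roll
```

Request:
carry_out(
  steps=[
    {"dx":0.02,"dy":0.027,"dz":0,"roll":0.164},
    {"dx":0.02,"dy":0.027,"dz":0,"roll":0.164},
    {"dx":0.02,"dy":0.027,"dz":0,"roll":0.164},
    {"dx":0.02,"dy":0.027,"dz":0,"roll":0.164},
    {"dx":0.02,"dy":0.027,"dz":0,"roll":0.164},
  ],
)

```text
time: 2.55
position: [0.4466, -0.3037, 0.3005]
eef_rot: [0.0, 0.519, 0.855, -0.0]
contact_force: [0.6, -0.1, 0.1]
gripper_width: 0.0857
```

```bash
cat >> h.py <<'E'
from scipy.spatial.transform import Rotation as Rot
def wcam():
    s=monitor.observe(); q=s['eef_rot']; T=np.eye(4); T[:3,:3]=Rot.from_quat([q[1],q[2],q[3],q[0]]).as_matrix(); T[:3,3]=s['position']
    p=vision.camera_params('wrist'); return np.array(p['K']), T@np.array(p['T_tool_cam'])
def cam(c):
    if c=='wrist': return wcam()
    p=vision.camera_params(c); R=cv2.Rodrigues(np.array(p['rvec'],float))[0]; T=np.eye(4); T[:3,:3]=R.T; T[:3,3]=-R.T@np.ravel(p['tvec']); return np.array(p['K']),T
def px2w(u,v,z,KT):
    K,T=KT; d=T[:3,:3]@np.linalg.solve(K,[u,v,1.]); o=T[:3,3]; return o+d*(z-o[2])/d[2]
def w2px(P,KT):
    K,T=KT; c=T[:3,:3].T@(np.asarray(P,float)-T[:3,3]); q=K@c; return q[:2]/q[2]
def st():
    s=monitor.observe(); R=Rot.from_quat(np.roll(s['eef_rot'],-1)).as_matrix(); print('t',round(s['time'],2),'pos',s['position'].round(4),'jawyaw',np.degrees(np.arctan2(R[1,1],R[0,1])).round(2),'tilt',R[:,2].round(4),'F',s['contact_force'].round(1),'w',round(s['gripper_width'],4),'j7',s['joint_pos'].round(2))
    return s
E
python3 - <<'E'
from h import *
st()
KT=wcam(); snap('wrist','w1.png'); np.save('w1T.npy',KT[1])
for t in ("lifter","lifter_seat","holder","holder_rest"):
    print(t,[(np.round(d["centre"],4).tolist(),round(d["p"],2)) for d in finder.mark_of(t,'wrist')])
E
```

```text
t 2.55 pos [ 0.4466 -0.3037  0.3005] jawyaw 27.45 tilt [ 2.e-04 -4.e-04 -1.e+00] F [ 0.6 -0.1  0.1] w 0.0857 j7 [ 1.04  0.39 -0.72  1.64  0.27  1.22  0.74]
lifter [([0.454, -0.3112, 0.1016], 0.82), ([0.6003, -0.3309, 0.01], 0.77)]
lifter_seat [([0.5805, -0.2832, 0.0188], 0.7)]
holder [([0.4479, -0.3058, 0.0036], 0.95)]
holder_rest [([0.4488, -0.3093, 0.1008], 0.58)]
```

View pics/w1.png

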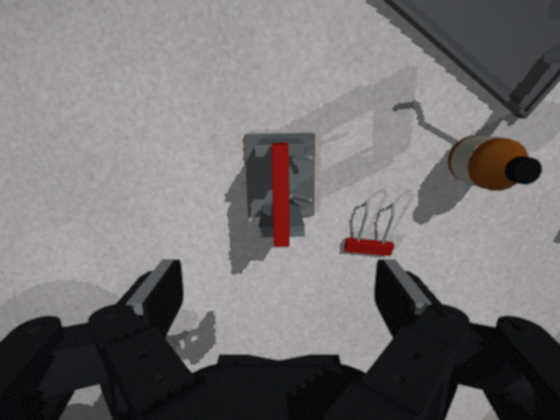

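The wrist view shows the holder at (280,175) with the red block at (281,195), almost aligned with the jaws. I'll segment the block for its exact pose.

```bash
python3 - <<'E'
from h import *
KT=(np.array(vision.camera_params('wrist')['K']),np.load('w1T.npy'))
im=cv2.imread('pics/w1.png').astype(int)
m=((im[:,:,2]>110)&(im[:,:,1]<60)&(im[:,:,0]<60)).astype(np.uint8)
m[:,320:]=0; m[260:]=0
n,l,s,c=cv2.connectedComponentsWithStats(m); print(s,c)
k=1+s[1:,4].argmax(); ys,xs=np.nonzero(l==k)
P=np.array([px2w(u,v,0.13,KT)[:2] for u,v in zip(xs,ys)],np.float32)
(cx,cy),(a,b),ang=cv2.minAreaRect(P); print(cx,cy,a,b,ang, P.mean(0))
w,v=np.linalg.eigh(np.cov(P.T)); print('long yaw',np.degrees(np.arctan2(v[1,1],v[0,1])))
for z in(0,.1): print(px2w(281,195,z,KT))
E
python3 - <<'E'
import cv2
im=cv2.imread('pics/w1.png')[110:270,200:440]; cv2.imwrite('pics/w1c.png',cv2.resize(im,None,fx=3.3,fy=3.3,interpolation=cv2.INTER_CUBIC))
E
```

```text
[[     0      0    560    420 233665]
 [   272    144     17    102   1535]] [[279.49219181 209.60058631]
 [280.68859935 194.18827362]]
0.4507043659687042 -0.30719897150993347 0.014448468573391438 0.09806127101182938 28.39117431640625 [ 0.44988585 -0.3055683 ]
long yaw 118.44108687229888
[ 0.46549325 -0.33312433  0.        ]
[ 0.45370948 -0.31188028  0.1       ]
```

View pics/w1c.png

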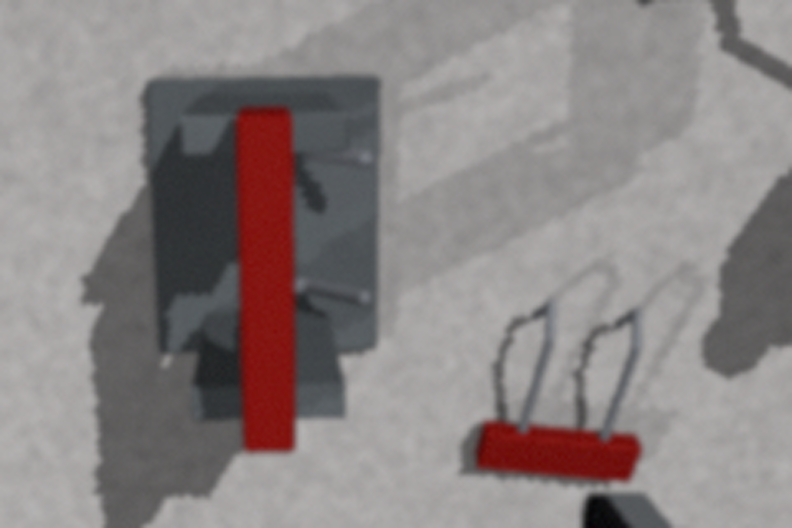

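Request:
carry_out(
  steps=[
    {"dx":0.02,"dy":0.045,"dz":0.02,"roll":-0.1},
    {"dx":0.02,"dy":0.045,"dz":0.02,"roll":-0.1},
    {"dx":0.02,"dy":0.045,"dz":0.02,"roll":-0.1},
    {"dx":0.02,"dy":0.045,"dz":0.01,"roll":-0.1},
    {"dx":0.02,"dy":0.045,"dz":0.01,"roll":-0.1},
  ],
)

```text
time: 3.42
position: [0.5464, -0.0799, 0.3807]
eef_rot: [0.0, 0.719, 0.695, -0.0]
contact_force: [0.6, -1.2, 0.2]
gripper_width: 0.0853
```

Request:
carry_out(
  steps=[
    {"dx":0.01,"dy":0.03,"dz":0,"roll":-0.05},
    {"dx":0.01,"dy":0.03,"dz":0,"roll":-0.05},
    {"dx":0,"dy":0,"dz":0,"roll":0},
  ],
)

```text
time: 3.8
position: [0.5664, -0.0179, 0.3802]
eef_rot: [-0.0, 0.75, 0.662, 0.0]
contact_force: [-0.3, -0.4, -0.2]
gripper_width: 0.0854
```

```bash
python3 - <<'E'
from h import *
st()
KT=wcam(); snap('wrist','w2.png'); np.save('w2T.npy',KT[1])
for t in ("stand","hook_seat"):
    print(t,[(np.round(d["centre"],4).tolist(),round(d["p"],2)) for d in finder.mark_of(t,'wrist')])
E
```

```text
t 3.8 pos [ 0.5664 -0.0179  0.3802] jawyaw -7.16 tilt [-0.e+00  8.e-04 -1.e+00] F [-0.3 -0.4 -0.2] w 0.0854 j7 [ 0.41  0.38 -0.66  1.41  0.23  1.42 -0.37]
stand [([0.5764, -0.0174, -0.0006], 0.72)]
hook_seat [([0.5743, -0.0171, 0.1561], 0.81)]
```

View pics/w2.png

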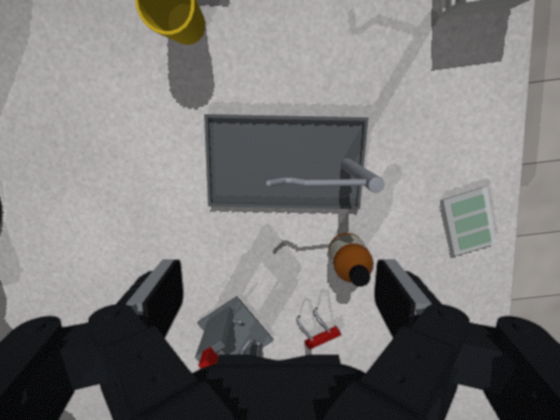

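The stand's hook runs in image x from post top (375,184) to the tip (269,183), and the tray is well aligned. The "second hook" by the amber bottle is a shadow. I'll zoom in.

```bash
python3 - <<'E'
import cv2
im=cv2.imread('pics/w2.png')[100:225,190:400]; cv2.imwrite('pics/w2c.png',cv2.resize(im,None,fx=3.8,fy=3.8,interpolation=cv2.INTER_CUBIC))
E
```

```text
(no output)
```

View pics/w2c.png

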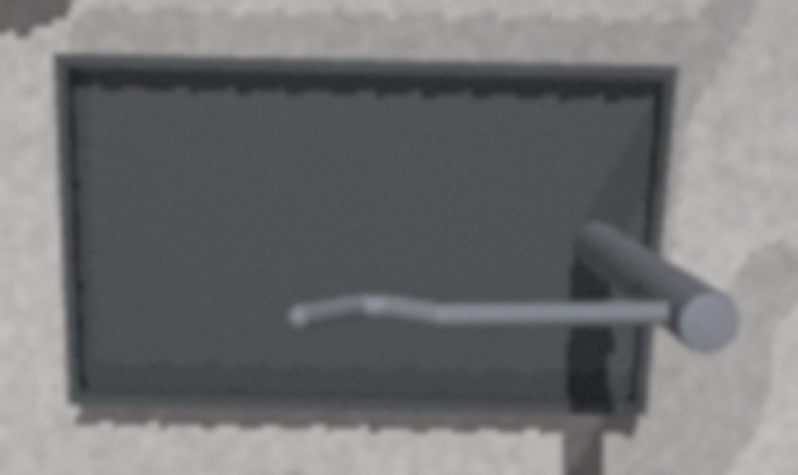

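```bash
python3 - <<'E'
from h import *
KT=(np.array(vision.camera_params('wrist')['K']),np.load('w2T.npy'))
f=lambda u,v,z: px2w(190+u/3.8,100+v/3.8,z,KT)
A={k:f(*c,.014) for k,c in dict(TL=(57,55),TR=(678,68),BR=(643,410),BL=(72,405)).items()}
print(A, sum(A.values())/4)
print('yaw',[np.degrees(np.arctan2(*(A[b]-A[a])[[1,0]])) for a,b in (('TL','TR'),('BL','BR'))], np.linalg.norm(A['TR']-A['TL']),np.linalg.norm(A['BL']-A['TL']))
tip=f(299,316,.168); post=f(708,320,.166); seat=f(375,304,.15)
print(tip,post,seat,np.degrees(np.arctan2(*(post-tip)[[1,0]])),np.linalg.norm(post-tip))
E
```

```text
{'TL': array([0.46839026, 0.06547371, 0.014     ]), 'TR': array([0.70551377, 0.03108126, 0.014     ]), 'BR': array([ 0.68445352, -0.10468039,  0.014     ]), 'BL': array([ 0.4486443 , -0.07322656,  0.014     ])} [ 0.57675046 -0.02033799  0.014     ]
yaw [np.float64(-8.252645351654182), np.float64(-7.5976520922553386)] 0.23960467206556127 0.14009878491120192
[ 0.55622069 -0.01688419  0.168     ] [ 0.67045422 -0.03264619  0.166     ] [ 0.57787368 -0.01965555  0.15      ] -7.8560922007222675 0.1153331703143586
```

Request:
carry_out(
  steps=[
    {"dx":-0.01,"dy":0.045,"dz":0,"roll":0.1},
    {"dx":-0.01,"dy":0.055,"dz":0,"roll":0.1},
    {"dx":-0.01,"dy":0.055,"dz":0,"roll":0.1},
    {"dx":-0.01,"dy":0.055,"dz":0,"roll":0.1},
    {"dx":-0.01,"dy":0.055,"dz":0,"roll":0.1},
  ],
)

```text
time: 4.58
position: [0.5166, 0.2449, 0.3803]
eef_rot: [0.001, 0.564, 0.826, -0.0]
contact_force: [1.6, -0.5, 0.7]
gripper_width: 0.0852
```

Request:
carry_out(
  steps=[
    {"dx":-0.01,"dy":0.045,"dz":0,"roll":0.15},
    {"dx":-0.01,"dy":0.03,"dz":0,"roll":0.15},
    {"dx":0,"dy":0.01,"dz":0,"roll":0.15},
    {"dx":0,"dy":0,"dz":0,"roll":0.15},
    {"dx":0,"dy":0,"dz":0,"roll":0},
  ],
)

```text
time: 5.2
position: [0.4972, 0.329, 0.3799]
eef_rot: [-0.0, 0.296, 0.955, -0.0]
contact_force: [0.1, 0.3, 0.4]
gripper_width: 0.0854
```

```bash
python3 - <<'E'
from h import *
st()
KT=wcam(); snap('wrist','w3.png'); np.save('w3T.npy',KT[1])
for t in ("basket","bail","wash_bottle","slide_box"):
    print(t,[(np.round(d["centre"],4).tolist(),round(d["p"],2)) for d in finder.mark_of(t,'wrist')])
E
```

```text
t 5.2 pos [0.4972 0.329  0.3799] jawyaw 55.61 tilt [-3.e-04 -7.e-04 -1.e+00] F [0.1 0.3 0.4] w 0.0854 j7 [-0.08  0.5  -0.97  1.33  0.41  1.51 -0.04]
basket [([0.4966, 0.356, -0.0046], 0.58)]
bail [([0.4932, 0.3594, 0.1085], 0.72), ([0.498, 0.3575, -0.0008], 0.71)]
wash_bottle [([0.5026, 0.4397, -0.0029], 0.93)]
slide_box [([0.491, 0.2706, -0.0033], 0.96)]
```

View pics/w3.png

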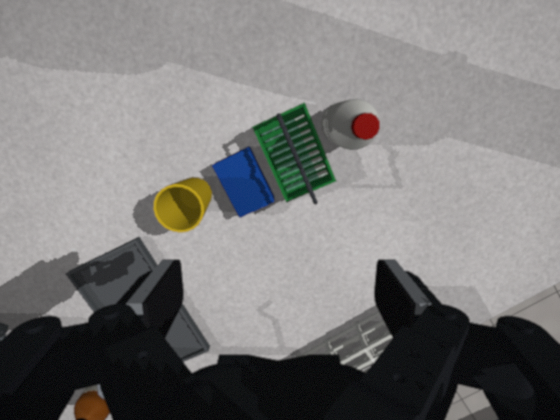

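The basket is at (293,152) with its bar running from about (281,117) to (315,200), the bottle at (360,125) and the box at (243,182). I'll zoom in.

```bash
python3 - <<'E'
import cv2
im=cv2.imread('pics/w3.png')[95:215,210:390]; cv2.imwrite('pics/w3c.png',cv2.resize(im,None,fx=4.4,fy=4.4,interpolation=cv2.INTER_CUBIC))
E
```

```text
(no output)
```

View pics/w3c.png

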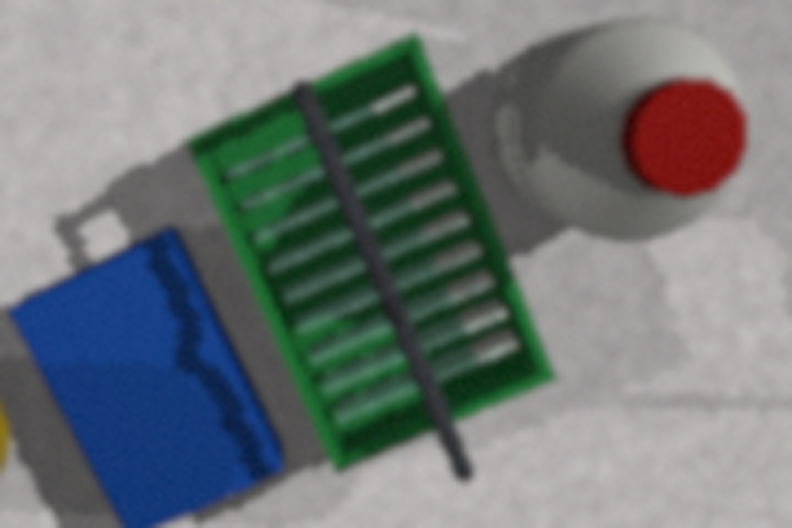

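```bash
python3 - <<'E'
from h import *
KT=(np.array(vision.camera_params('wrist')['K']),np.load('w3T.npy'))
f=lambda u,v,z: px2w(210+u/4.4,95+v/4.4,z,KT)
a,b=f(303,92,.105),f(461,470,.105)
print(a,b,(a+b)/2,np.linalg.norm(b-a),'bar yaw',np.degrees(np.arctan2(*(b-a)[[1,0]])))
C=[f(*c,.04) for c in ((190,147),(413,38),(552,375),(337,467))]
print(np.array(C).round(4),sum(C)/4,[np.linalg.norm(C[i]-C[i-1]).round(4) for i in range(4)])
for i,j in((1,2),(0,3)): print(np.degrees(np.arctan2(*(C[j]-C[i])[[1,0]])))
# blue box top
B=[f(*c,.034) for c in ((172,230),(283,465),(122,530),(12,312))]; print(np.array(B).round(3))
E
```

```text
[0.44014797 0.36753683 0.105     ] [0.55365472 0.34584207 0.105     ] [0.49690134 0.35668945 0.105     ] 0.11556143117184837 bar yaw -10.820544278589736
[[0.4337 0.3283 0.04  ]
 [0.446  0.405  0.04  ]
 [0.5615 0.3848 0.04  ]
 [0.5475 0.3082 0.04  ]] [0.49716532 0.35656005 0.04      ] [np.float64(0.1155), np.float64(0.0777), np.float64(0.1172), np.float64(0.078)]
-9.888109269625465
-10.023717909375756
[[0.452 0.308 0.034]
 [0.538 0.292 0.034]
 [0.526 0.233 0.034]
 [0.444 0.248 0.034]]
```

Request:
carry_out(
  steps=[
    {"dx":0,"dy":-0.045,"dz":0,"roll":-0.04},
    {"dx":0,"dy":-0.06,"dz":0,"roll":-0.045},
    {"dx":0,"dy":-0.06,"dz":0,"roll":-0.045},
    {"dx":0,"dy":-0.06,"dz":0,"roll":-0.045},
    {"dx":0,"dy":-0.06,"dz":0,"roll":-0.045},
  ],
)

```text
time: 6.08
position: [0.4958, 0.0433, 0.3805]
eef_rot: [0.0, 0.399, 0.917, -0.0]
contact_force: [1.5, -0.2, -0.1]
gripper_width: 0.0858
```

Request:
carry_out(
  steps=[
    {"dx":-0.01,"dy":-0.06,"dz":0,"roll":-0.05},
    {"dx":-0.01,"dy":-0.06,"dz":0,"roll":-0.05},
    {"dx":-0.01,"dy":-0.06,"dz":-0.01,"roll":-0.05},
    {"dx":-0.01,"dy":-0.06,"dz":-0.01,"roll":-0.05},
    {"dx":-0.005,"dy":-0.05,"dz":-0.02,"roll":-0.05},
  ],
)

```text
time: 6.7
position: [0.4504, -0.2473, 0.3407]
eef_rot: [0.001, 0.511, 0.86, -0.0]
contact_force: [1.5, 0.6, 0.3]
gripper_width: 0.0854
```

Request:
carry_out(
  steps=[
    {"dx":0,"dy":-0.04,"dz":-0.03,"roll":0},
    {"dx":0,"dy":-0.02,"dz":-0.03,"roll":0},
    {"dx":0,"dy":0,"dz":-0.03,"roll":0},
    {"dx":0,"dy":0,"dz":-0.02,"roll":0},
    {"dx":0,"dy":0,"dz":0,"roll":0},
  ],
)

```text
time: 7.32
position: [0.4502, -0.3044, 0.2292]
eef_rot: [-0.001, 0.509, 0.861, 0.0]
contact_force: [1.1, 0.2, 0.1]
gripper_width: 0.0854
```

```bash
python3 - <<'E'
from h import *
st()
KT=wcam(); im=snap('wrist','w4.png').astype(int)
m=((im[:,:,0]>110)&(im[:,:,1]<60)&(im[:,:,2]<60)).astype(np.uint8)
n,l,s,c=cv2.connectedComponentsWithStats(m); print(s)
k=1+s[1:,4].argmax(); ys,xs=np.nonzero(l==k)
P=np.array([px2w(u,v,0.13,KT)[:2] for u,v in zip(xs,ys)],np.float32)
print(cv2.minAreaRect(P), P.mean(0))
w,v=np.linalg.eigh(np.cov(P.T)); print('long yaw',np.degrees(np.arctan2(v[1,1],v[0,1])))
E
```

```text
t 7.33 pos [ 0.4502 -0.3044  0.2292] jawyaw 28.81 tilt [-0.0023  0.0014 -1.    ] F [1.1 0.2 0.1] w 0.0854 j7 [ 1.05  0.47 -0.76  1.74  0.36  1.07  0.67]
[[     0      0    560    420 232248]
 [   268    150     21    130   2626]
 [   353    260     23     19    303]
 [   402    266      8      4     23]]
((0.4511992633342743, -0.3073607385158539), (0.014455975964665413, 0.09866255521774292), 28.376083374023438) [ 0.4497319 -0.3051092]
long yaw 118.40144495365901
```

View pics/w4.png

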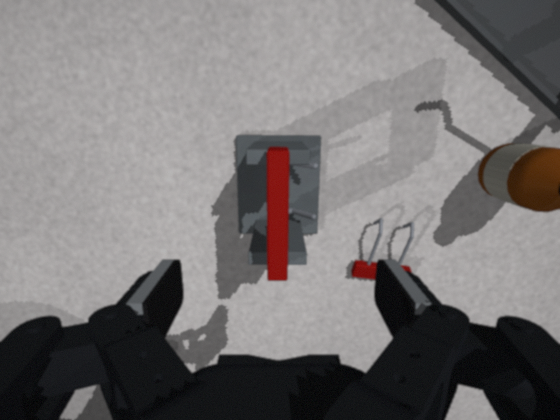

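The measured block centre is (0.451,-0.307) with yaw 28.4, which agrees with the first measurement. I'll descend to TCP z ≈ 0.117 and grip.

Request:
carry_out(
  steps=[
    {"dx":0.001,"dy":-0.003,"dz":-0.03,"roll":-0.007},
    {"dx":0,"dy":0,"dz":-0.03,"roll":0},
    {"dx":0,"dy":0,"dz":-0.03,"roll":0},
    {"dx":0,"dy":0,"dz":-0.022,"roll":0},
    {"dx":0,"dy":0,"dz":0,"roll":0},
  ],
)

```text
time: 8.0
position: [0.452, -0.3075, 0.1182]
eef_rot: [-0.0, 0.512, 0.859, -0.0]
contact_force: [-0.4, -0.8, 0.3]
gripper_width: 0.0853
```

Request:
carry_out(
  steps=[
    {"dx":0,"dy":0,"dz":0,"roll":0},
    {"dx":0,"dy":0,"dz":0,"roll":0},
    {"dx":0,"dy":0,"dz":0,"roll":0},
    {"dx":0,"dy":0,"dz":0,"roll":0},
    {"dx":0,"dy":0,"dz":0,"roll":0},
  ],
  claw=0.005,
  newtons=80,
)

```text
time: 8.62
position: [0.4522, -0.3077, 0.1189]
eef_rot: [0.0, 0.512, 0.859, -0.0]
contact_force: [-1.8, -0.1, 5.5]
gripper_width: 0.0149
```

```bash
python3 - <<'E'
from h import *
st(); snap('scene','s5.png')
im=snap('wrist','w5.png')
E
```

```text
t 8.62 pos [ 0.4522 -0.3077  0.1189] jawyaw 28.46 tilt [ 4.e-04 -8.e-04 -1.e+00] F [-1.8 -0.1  5.5] w 0.0149 j7 [ 0.99  0.6  -0.67  1.88  0.49  0.84  0.55]
```

View pics/w5.png

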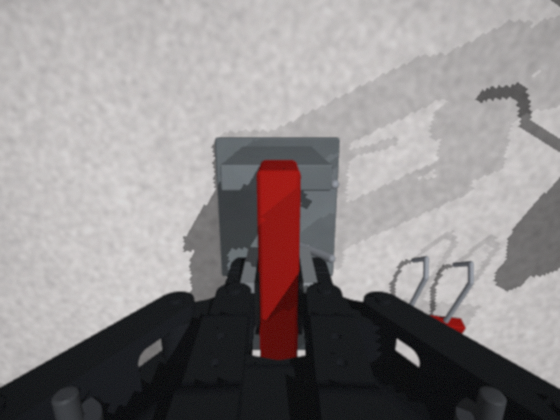

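Request:
carry_out(
  steps=[
    {"dx":0,"dy":0,"dz":0.01,"roll":0},
    {"dx":0,"dy":0,"dz":0.02,"roll":0},
    {"dx":0,"dy":0,"dz":0.03,"roll":0},
    {"dx":0,"dy":0,"dz":0.04,"roll":0},
    {"dx":0,"dy":0,"dz":0.03,"roll":0},
  ],
)

```text
time: 9.35
position: [0.4523, -0.3072, 0.2502]
eef_rot: [0.0, 0.511, 0.859, 0.0]
contact_force: [0.9, -0.3, -2.5]
gripper_width: 0.0148
```

Request:
carry_out(
  steps=[
    {"dx":0,"dy":0,"dz":0.035,"roll":0},
    {"dx":0,"dy":0.01,"dz":0.025,"roll":0},
    {"dx":0,"dy":0.03,"dz":0.01,"roll":0},
    {"dx":0,"dy":0.04,"dz":0,"roll":0.05},
    {"dx":0,"dy":0.045,"dz":0,"roll":0.05},
  ],
)

```text
time: 9.98
position: [0.4514, -0.1797, 0.3179]
eef_rot: [-0.001, 0.467, 0.884, 0.0]
contact_force: [1.0, 0.2, -1.6]
gripper_width: 0.0149
```

```bash
python3 - <<'E'
from h import *
st(); snap('scene','s6.png')
im=snap('wrist','w6.png')
E
```

```text
t 9.97 pos [ 0.4514 -0.1797  0.3179] jawyaw 34.33 tilt [-1.e-03  6.e-04 -1.e+00] F [ 1.   0.2 -1.6] w 0.0149 j7 [ 0.97  0.31 -0.86  1.73  0.25  1.22  0.64]
```

View pics/w6.png

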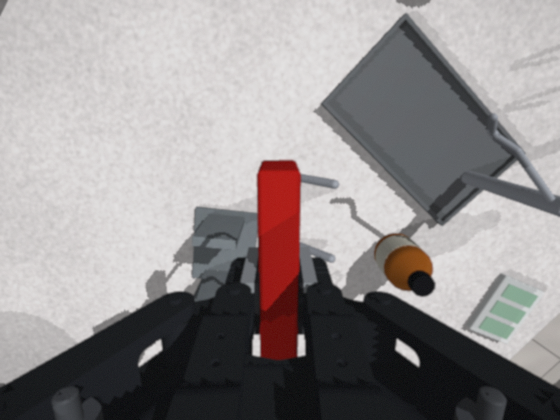

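View pics/s6.png

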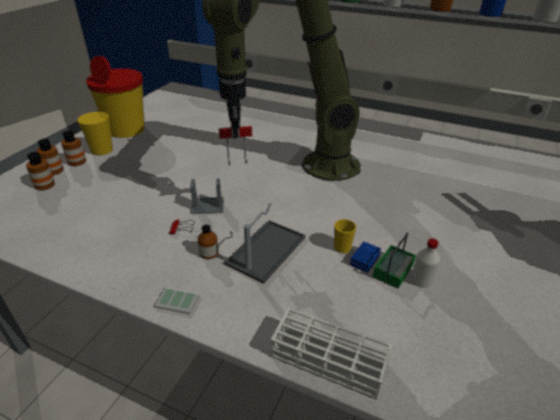

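The lifter is held upright with its prongs toward tool +y, visible at (335,183) and (330,258). Moving on to the box side of the basket.

Request:
carry_out(
  steps=[
    {"dx":0.003,"dy":0.05,"dz":0,"roll":0.08},
    {"dx":0.003,"dy":0.05,"dz":0,"roll":0.08},
    {"dx":0.003,"dy":0.05,"dz":0,"roll":0.08},
    {"dx":0.003,"dy":0.05,"dz":0,"roll":0.08},
    {"dx":0.003,"dy":0.05,"dz":0,"roll":0.08},
  ],
)

```text
time: 10.7
position: [0.4658, 0.0698, 0.3179]
eef_rot: [-0.0, 0.281, 0.96, -0.0]
contact_force: [1.1, -0.4, -1.5]
gripper_width: 0.0145
```

Request:
carry_out(
  steps=[
    {"dx":0.005,"dy":0.05,"dz":0,"roll":0.08},
    {"dx":0.005,"dy":0.05,"dz":0,"roll":0.08},
    {"dx":0.005,"dy":0.05,"dz":0,"roll":0.08},
    {"dx":0.004,"dy":0.045,"dz":0,"roll":0.08},
    {"dx":0.003,"dy":0.03,"dz":0,"roll":0.075},
  ],
)

```text
time: 11.32
position: [0.4871, 0.2954, 0.3178]
eef_rot: [-0.001, 0.086, 0.996, 0.0]
contact_force: [0.3, 0.1, -1.1]
gripper_width: 0.0146
```

Request:
carry_out(
  steps=[
    {"dx":0,"dy":0,"dz":0,"roll":0},
    {"dx":0,"dy":0,"dz":0,"roll":0},
  ],
)

```text
time: 11.58
position: [0.4884, 0.2921, 0.3178]
eef_rot: [-0.0, 0.089, 0.996, -0.001]
contact_force: [-0.7, 0.8, -1.0]
gripper_width: 0.0148
```

```bash
python3 - <<'E'
from h import *
st(); KT=wcam(); np.save('w7T.npy',KT[1])
im=snap('wrist','w7.png')
E
```

```text
t 11.57 pos [0.4884 0.2921 0.3178] jawyaw 79.75 tilt [-8.0e-04 -1.3e-03 -1.0e+00] F [-0.7  0.8 -1. ] w 0.0148 j7 [ 0.05  0.52 -1.06  1.53  0.46  1.36  0.35]
```

View pics/w7.png

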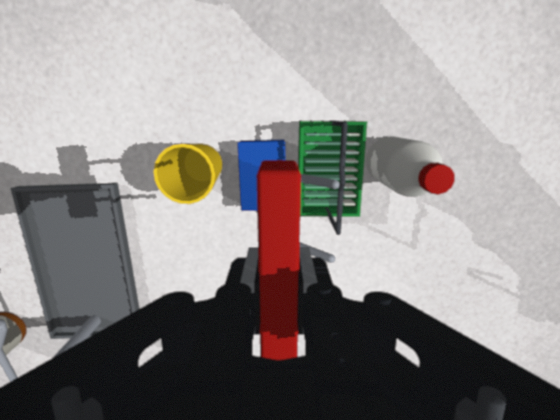

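```bash
python3 - <<'E'
from h import *
KT=(np.array(vision.camera_params('wrist')['K']),np.load('w7T.npy'))
c=np.array([.497,.3566]);y=np.radians(-10.2);d=np.array([np.cos(y),np.sin(y)]);n=np.array([-d[1],d[0]])
im=cv2.imread('pics/w7.png')
def dr(p,col): 
    q=w2px(p,KT); print(np.round(p,3),q.round(1)); cv2.circle(im,tuple(np.round(q).astype(int)),1,col,-1)
for s in(-.058,-.03,.03,.058): dr([*(c+s*d),.105],(0,255,255))
for a in(-.06,.06):
  for b in(-.04,.04): dr([*(c+a*d+b*n),.04],(255,255,0))
# prongs tips prediction
t=np.array([.4884,.2921]); o=t
for s in (-.026,.026):
  dr([*(o+s*d+.036*n),.3178-.0189-.062],(255,0,255))
cv2.imwrite('pics/w7c.png',cv2.resize(im[100:280,220:460],None,fx=3.3,fy=3.3,interpolation=cv2.INTER_CUBIC))
E
```

```text
[0.44  0.367 0.105] [343.4 124.4]
[0.467 0.362 0.105] [341.9 152.3]
[0.527 0.351 0.105] [339.  207.9]
[0.554 0.346 0.105] [337.7 232.1]
[0.431 0.328 0.04 ] [300.1 121.5]
[0.445 0.407 0.04 ] [366.4 121.5]
[0.549 0.307 0.04 ] [298.4 216.4]
[0.563 0.385 0.04 ] [359.6 216.5]
[0.469 0.332 0.237] [334.5 184.5]
[0.52  0.323 0.237] [331.  257.9]
```

View pics/w7c.png

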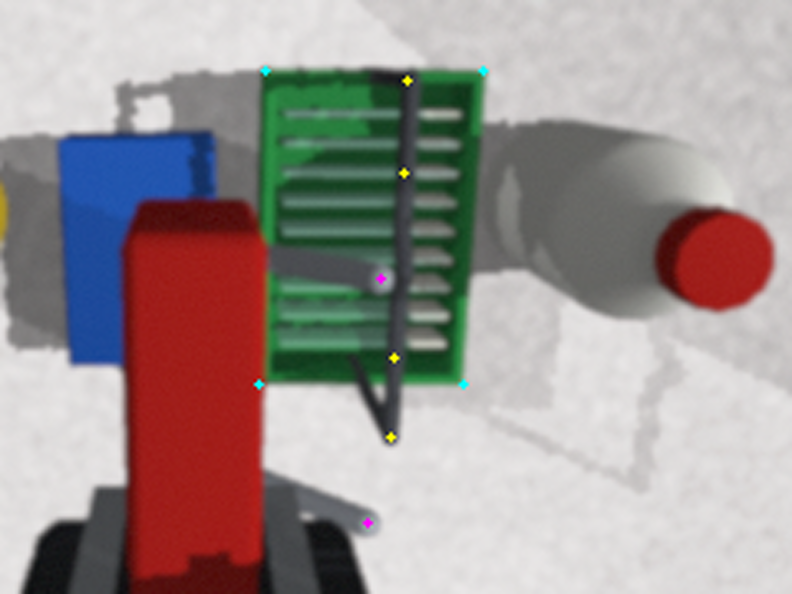

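The overlay agrees with the picture to within about 1 mm. I'll descend beside the bar, then slide under it.

Request:
carry_out(
  steps=[
    {"dx":0,"dy":0,"dz":-0.03,"roll":0},
    {"dx":0,"dy":0,"dz":-0.035,"roll":0},
    {"dx":0,"dy":0,"dz":-0.035,"roll":0},
    {"dx":0,"dy":0,"dz":-0.03,"roll":0},
    {"dx":0,"dy":0,"dz":-0.015,"roll":0},
  ],
)

```text
time: 12.25
position: [0.4891, 0.2906, 0.1719]
eef_rot: [-0.001, 0.09, 0.996, -0.001]
contact_force: [0.5, -0.1, -2.1]
gripper_width: 0.0149
```

Request:
carry_out(
  steps=[
    {"dx":0,"dy":0,"dz":0,"roll":0},
    {"dx":0,"dy":0,"dz":0,"roll":0},
  ],
)

```text
time: 12.5
position: [0.4895, 0.2929, 0.1745]
eef_rot: [0.001, 0.09, 0.996, 0.001]
contact_force: [0.6, 0.4, -1.6]
gripper_width: 0.0148
```

```bash
python3 - <<'E'
from h import *
st(); KT=wcam(); np.save('w8T.npy',KT[1])
im=snap('wrist','w8.png'); im=snap('scene','s8.png'); cv2.imwrite('pics/s8c.png',cv2.resize(im[180:300,310:460,::-1],None,fx=5,fy=5,interpolation=cv2.INTER_CUBIC))
E
```

```text
t 12.5 pos [0.4895 0.2929 0.1745] jawyaw 79.73 tilt [ 0.0014  0.001  -1.    ] F [ 0.6  0.4 -1.6] w 0.0148 j7 [ 0.    0.64 -0.97  1.75  0.6   1.07  0.22]
```

View pics/w8.png

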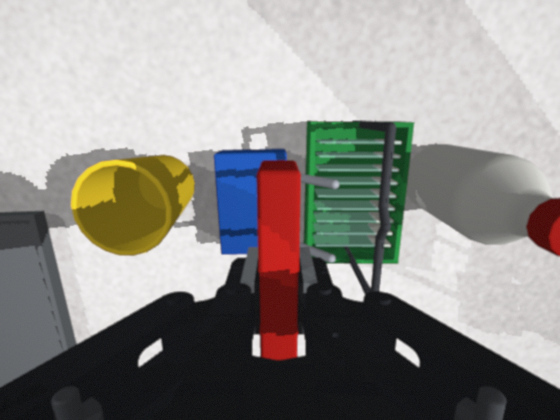

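View pics/s8c.png

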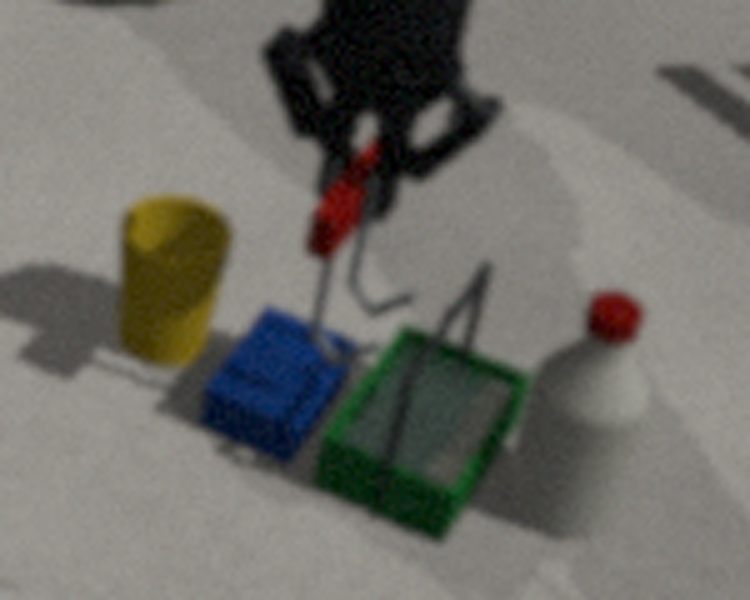

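Request:
carry_out(
  steps=[
    {"dx":0.001,"dy":0.01,"dz":-0.003,"roll":0},
    {"dx":0.001,"dy":0.01,"dz":0,"roll":0},
    {"dx":0.001,"dy":0.01,"dz":0,"roll":0},
    {"dx":0.001,"dy":0.01,"dz":0,"roll":0},
    {"dx":0.001,"dy":0.008,"dz":0,"roll":0},
  ],
)

```text
time: 13.22
position: [0.494, 0.3415, 0.1702]
eef_rot: [-0.0, 0.089, 0.996, 0.0]
contact_force: [-0.8, -0.7, -1.9]
gripper_width: 0.0149
```

Request:
carry_out(
  steps=[
    {"dx":0,"dy":0,"dz":0,"roll":0},
    {"dx":0,"dy":0,"dz":0,"roll":0},
  ],
)

```text
time: 13.48
position: [0.4941, 0.3402, 0.1702]
eef_rot: [-0.0, 0.089, 0.996, -0.0]
contact_force: [-0.1, -0.9, -2.2]
gripper_width: 0.0149
```

```bash
python3 - <<'E'
from h import *
s=st(); c=np.array([.497,.3566]);u=np.array([.177,.984]);d=np.array([.984,-.177]); e=c-s['position'][:2]; print(e@u,e@d)
KT=wcam(); np.save('w9T.npy',KT[1])
im=snap('wrist','w9.png'); im=snap('scene','s9.png'); cv2.imwrite('pics/s9c.png',cv2.resize(im[180:300,310:460,::-1],None,fx=5,fy=5,interpolation=cv2.INTER_CUBIC))
E
```

```text
t 13.47 pos [0.4941 0.3402 0.1702] jawyaw 79.75 tilt [-2.e-04 -5.e-04 -1.e+00] F [-0.1 -0.9 -2.2] w 0.0149 j7 [-0.09  0.69 -0.95  1.68  0.61  1.11  0.17]
0.016627228528289392 -7.243640883348364e-05
```

View pics/w9.png

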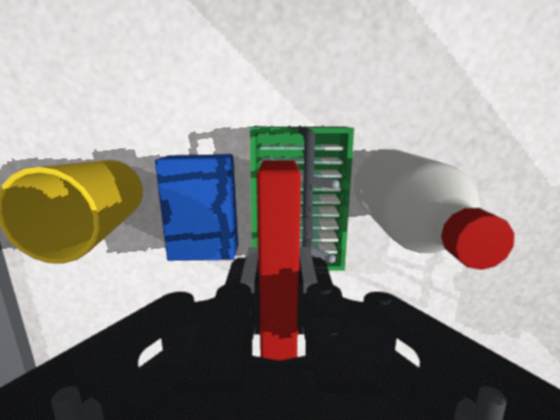

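View pics/s9c.png

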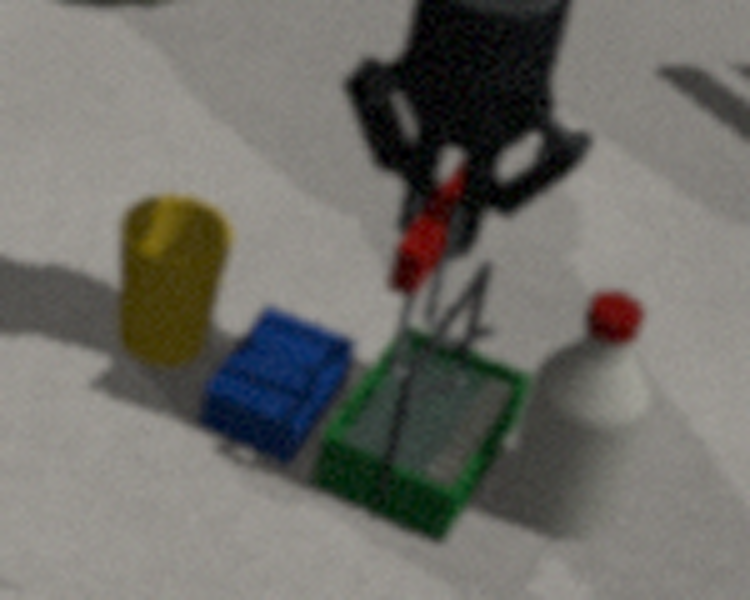

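The prong tips (336,183) and (332,257) are past the bar at column 308 on both sides. The measured bar is 16.6 mm from the lifter origin along lifter x (15.5 wanted). Lifting slowly.

Request:
carry_out(
  steps=[
    {"dx":0,"dy":0,"dz":0.013,"roll":0},
    {"dx":0,"dy":0,"dz":0.01,"roll":0},
    {"dx":0,"dy":0,"dz":0.006,"roll":0},
    {"dx":0,"dy":0,"dz":0.005,"roll":0},
    {"dx":0,"dy":0,"dz":0.005,"roll":0},
  ],
)

```text
time: 14.2
position: [0.494, 0.3401, 0.2092]
eef_rot: [-0.0, 0.089, 0.996, -0.0]
contact_force: [0.6, -0.6, -3.5]
gripper_width: 0.0149
```

Request:
carry_out(
  steps=[
    {"dx":0,"dy":0,"dz":0.008,"roll":0},
    {"dx":0,"dy":0,"dz":0.008,"roll":0},
    {"dx":0,"dy":0,"dz":0.01,"roll":0},
    {"dx":0,"dy":0,"dz":0.01,"roll":0},
    {"dx":0,"dy":0,"dz":0.01,"roll":0},
  ],
)

```text
time: 14.82
position: [0.4941, 0.3406, 0.2561]
eef_rot: [0.0, 0.089, 0.996, 0.0]
contact_force: [-0.4, 0.1, -3.7]
gripper_width: 0.0145
```

```bash
python3 - <<'E'
from h import *
s=st()
KT=wcam(); np.save('w10T.npy',KT[1])
im=snap('wrist','w10.png'); im=snap('scene','s10.png'); cv2.imwrite('pics/s10c.png',cv2.resize(im[170:290,310:460,::-1],None,fx=5,fy=5,interpolation=cv2.INTER_CUBIC))
E
```

```text
t 14.82 pos [0.4941 0.3406 0.2561] jawyaw 79.76 tilt [ 2.e-04  1.e-04 -1.e+00] F [-0.4  0.1 -3.7] w 0.0145 j7 [-0.07  0.61 -1.    1.55  0.53  1.27  0.24]
```

View pics/w10.png

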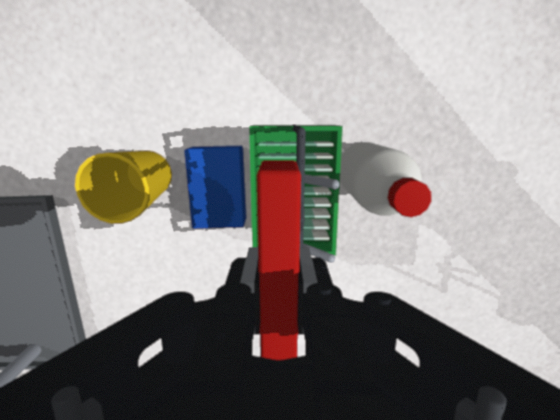

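View pics/s10c.png

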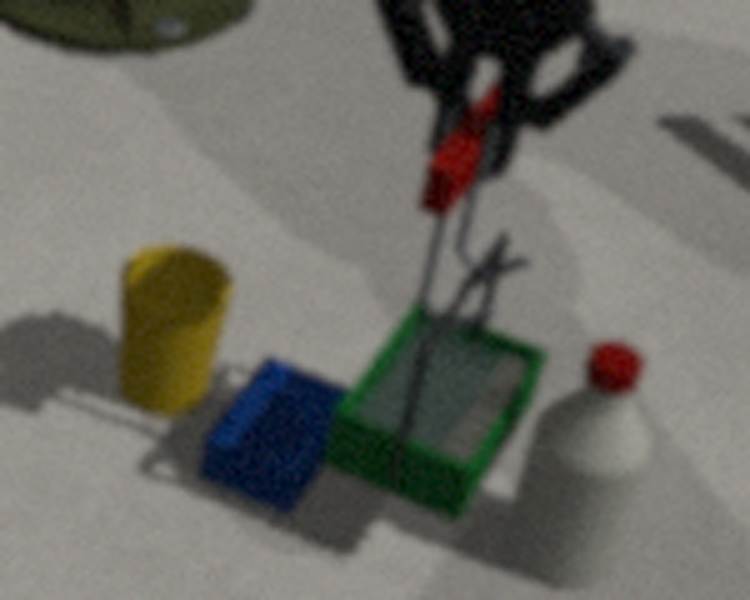

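The basket is up, level and seated on both prongs. Raising it clear, then moving it away from the bottle before turning.

Request:
carry_out(
  steps=[
    {"dx":0,"dy":0,"dz":0.016,"roll":0},
    {"dx":0,"dy":0,"dz":0.018,"roll":0},
    {"dx":0,"dy":0,"dz":0.018,"roll":0},
    {"dx":0,"dy":0,"dz":0.016,"roll":0},
    {"dx":0,"dy":0,"dz":0.012,"roll":0},
  ],
)

```text
time: 15.55
position: [0.4941, 0.3407, 0.3366]
eef_rot: [0.0, 0.089, 0.996, 0.0]
contact_force: [-0.1, -0.2, -3.3]
gripper_width: 0.0151
```

Request:
carry_out(
  steps=[
    {"dx":0,"dy":-0.005,"dz":0,"roll":0},
    {"dx":0,"dy":-0.01,"dz":0,"roll":0},
    {"dx":0,"dy":-0.015,"dz":0,"roll":-0.03},
    {"dx":0,"dy":-0.02,"dz":0,"roll":-0.06},
    {"dx":0,"dy":-0.022,"dz":0,"roll":-0.09},
  ],
)

```text
time: 16.18
position: [0.4941, 0.2666, 0.3347]
eef_rot: [-0.0, 0.181, 0.984, -0.0]
contact_force: [-0.3, -0.6, -5.0]
gripper_width: 0.015
```

Request:
carry_out(
  steps=[
    {"dx":0,"dy":-0.022,"dz":0,"roll":-0.1},
    {"dx":0,"dy":-0.022,"dz":0,"roll":-0.1},
    {"dx":-0.002,"dy":-0.022,"dz":0,"roll":-0.1},
    {"dx":-0.002,"dy":-0.022,"dz":0,"roll":-0.1},
    {"dx":-0.002,"dy":-0.022,"dz":0,"roll":-0.1},
  ],
)

```text
time: 16.8
position: [0.4877, 0.1565, 0.3349]
eef_rot: [-0.0, 0.419, 0.908, -0.0]
contact_force: [0.6, -0.5, -3.2]
gripper_width: 0.0148
```

```bash
python3 - <<'E'
from h import *
s=st()
im=snap('scene','s11.png'); cv2.imwrite('pics/s11c.png',cv2.resize(im[130:290,230:460,::-1],None,fx=3.4,fy=3.4,interpolation=cv2.INTER_CUBIC))
E
```

```text
t 16.8 pos [0.4877 0.1565 0.3349] jawyaw 40.46 tilt [-7.e-04 -8.e-04 -1.e+00] F [ 0.6 -0.5 -3.2] w 0.0148 j7 [ 0.28  0.36 -0.91  1.64  0.29  1.29  0.02]
```

View pics/s11c.png

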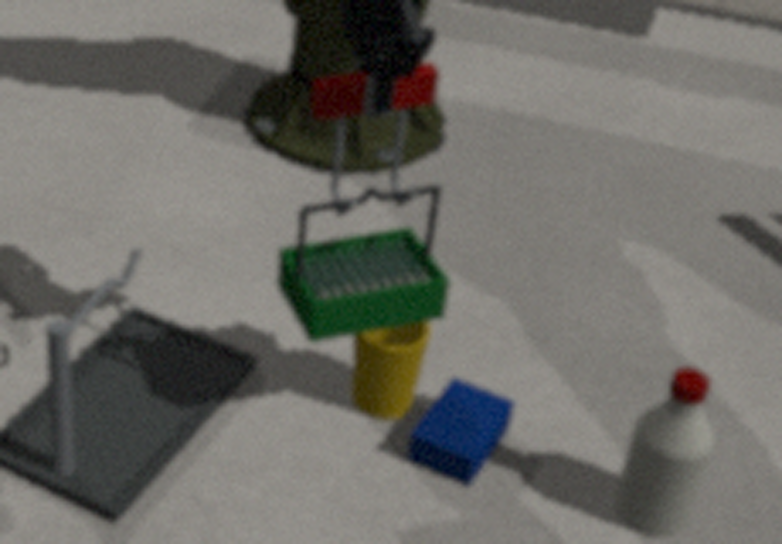

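Request:
carry_out(
  steps=[
    {"dx":-0.002,"dy":-0.022,"dz":0,"roll":-0.1},
    {"dx":-0.002,"dy":-0.022,"dz":0,"roll":-0.1},
    {"dx":-0.002,"dy":-0.022,"dz":0,"roll":-0.1},
    {"dx":-0.002,"dy":-0.022,"dz":0,"roll":-0.1},
    {"dx":-0.002,"dy":-0.022,"dz":0,"roll":-0.1},
  ],
)

```text
time: 17.48
position: [0.4774, 0.0469, 0.335]
eef_rot: [-0.0, 0.63, 0.776, -0.0]
contact_force: [0.3, -0.8, -3.6]
gripper_width: 0.0148
```

Request:
carry_out(
  steps=[
    {"dx":-0.001,"dy":-0.02,"dz":0,"roll":-0.1},
    {"dx":0,"dy":-0.017,"dz":0,"roll":-0.1},
    {"dx":0,"dy":-0.01,"dz":0,"roll":-0.08},
    {"dx":0,"dy":-0.005,"dz":0,"roll":-0.04},
    {"dx":0,"dy":-0.001,"dz":0,"roll":-0.02},
  ],
)

```text
time: 18.1
position: [0.4768, -0.0049, 0.3351]
eef_rot: [-0.0, 0.751, 0.66, -0.0]
contact_force: [0.3, -0.4, -3.6]
gripper_width: 0.0149
```

Request:
carry_out(
  steps=[
    {"dx":0,"dy":0,"dz":-0.01,"roll":0},
    {"dx":0,"dy":0,"dz":-0.015,"roll":0},
    {"dx":0,"dy":0,"dz":-0.015,"roll":0},
    {"dx":0,"dy":0,"dz":-0.01,"roll":0},
    {"dx":0,"dy":0,"dz":0,"roll":0},
  ],
)

```text
time: 18.73
position: [0.4767, -0.0045, 0.2843]
eef_rot: [-0.001, 0.751, 0.661, -0.001]
contact_force: [1.0, 0.2, -3.1]
gripper_width: 0.0151
```

```bash
python3 - <<'E'
from h import *
s=st(); a=np.radians(-7.85); ux=np.array([np.cos(a),np.sin(a)]); uy=np.array([-ux[1],ux[0]])
e=np.array([.5763,-.0197])-s['position'][:2]; print('to TCP over seat: along',e@ux-.0155,'lat',e@uy)
KT=wcam(); np.save('w12T.npy',KT[1]); snap('wrist','w12.png')
im=snap('scene','s12.png'); cv2.imwrite('pics/s12c.png',cv2.resize(im[130:290,190:420,::-1],None,fx=3.4,fy=3.4,interpolation=cv2.INTER_CUBIC))
E
```

```text
t 18.73 pos [ 0.4767 -0.0045  0.2843] jawyaw -7.31 tilt [-1.9e-03  2.0e-04 -1.0e+00] F [ 1.   0.2 -3.1] w 0.0151 j7 [ 0.47  0.29 -0.68  1.81  0.2   1.11 -0.41]
to TCP over seat: along 0.08527168101094856 lat -0.0014541922323244116
```

View pics/s12c.png

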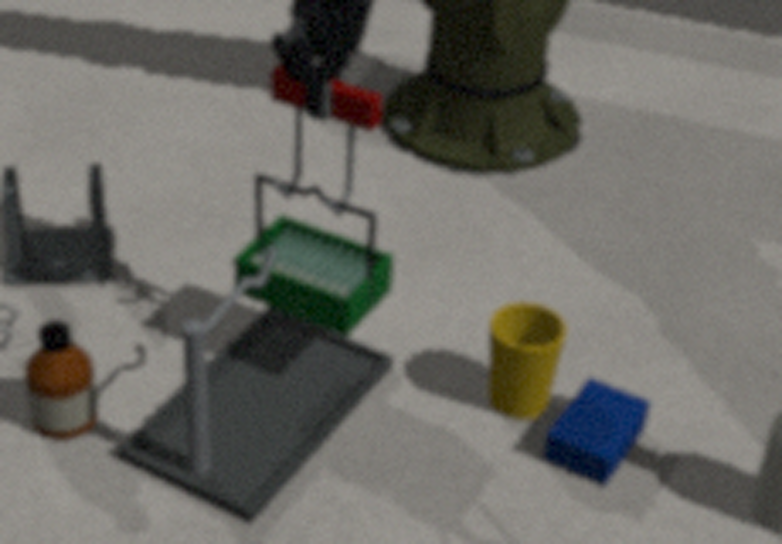

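View pics/w12.png

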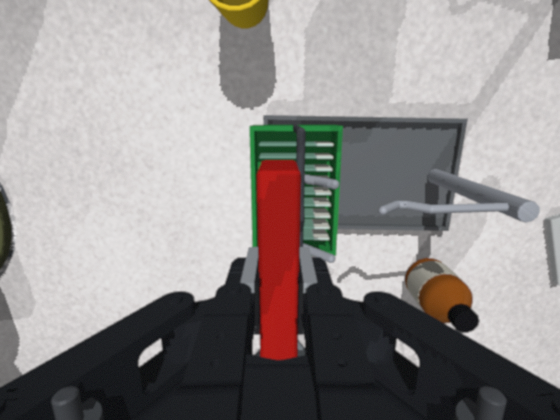

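```bash
python3 - <<'E'
from h import *
KT=(np.array(vision.camera_params('wrist')['K']),np.load('w12T.npy'))
a=np.radians(-7.85); ux=np.array([np.cos(a),np.sin(a)]);uy=np.array([-ux[1],ux[0]]);S=np.array([.5763,-.0197])
im=cv2.imread('pics/w12.png')
for x,z in((-.02,.168),(0,.15),(.02,.162),(.095,.166)): 
    q=w2px([*(S+x*ux),z],KT); print(x,q.round(1)); cv2.circle(im,tuple(np.round(q).astype(int)),1,(0,255,255),-1)
B=np.array([.4767,-.0045])+.0155*ux
for y,z in((-.058,.105),(-.03,.105),(.03,.105),(.058,.105)):
    q=w2px([*(B+y*uy),.2843-.0954],KT); cv2.circle(im,tuple(np.round(q).astype(int)),1,(255,0,255),-1)
cv2.imwrite('pics/w12c.png',cv2.resize(im[100:280,230:550],None,fx=2.5,fy=2.5,interpolation=cv2.INTER_CUBIC))
E
```

```text
-0.02 [381.8 210.4]
0 [399.2 204.5]
0.02 [429.6 208.8]
0.095 [527.2 211.3]
```

View pics/w12c.png

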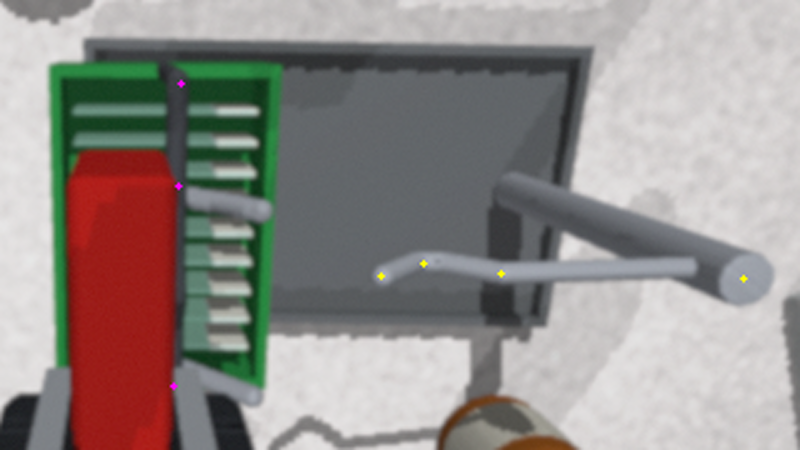

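The hook prediction matches the picture within 1–2 px, and the bail has about 22 mm of clearance over the tip. Moving in along the hook.

Request:
carry_out(
  steps=[
    {"dx":0.006,"dy":-0.003,"dz":0,"roll":-0.005},
    {"dx":0.012,"dy":-0.002,"dz":0,"roll":-0.004},
    {"dx":0.013,"dy":-0.002,"dz":0,"roll":0},
    {"dx":0.013,"dy":-0.002,"dz":0,"roll":0},
    {"dx":0.013,"dy":-0.002,"dz":0,"roll":0},
  ],
)

```text
time: 19.45
position: [0.5352, -0.0156, 0.2851]
eef_rot: [-0.0, 0.754, 0.657, 0.0]
contact_force: [-0.2, -0.2, -4.8]
gripper_width: 0.0146
```

Request:
carry_out(
  steps=[
    {"dx":0.012,"dy":-0.002,"dz":0,"roll":0},
    {"dx":0.009,"dy":-0.001,"dz":0,"roll":0},
    {"dx":0.006,"dy":-0.001,"dz":0,"roll":0},
    {"dx":0,"dy":0,"dz":0,"roll":0},
    {"dx":0,"dy":0,"dz":0,"roll":0},
  ],
)

```text
time: 20.08
position: [0.5608, -0.0194, 0.2853]
eef_rot: [-0.0, 0.754, 0.657, -0.0]
contact_force: [-0.4, -0.2, -4.8]
gripper_width: 0.015
```

```bash
python3 - <<'E'
from h import *
s=st(); a=np.radians(-7.85); ux=np.array([np.cos(a),np.sin(a)]); uy=np.array([-ux[1],ux[0]])
e=np.array([.5763,-.0197])-s['position'][:2]; print('to TCP over seat: along',e@ux-.0155,'lat',e@uy)
KT=wcam(); np.save('w13T.npy',KT[1]); im=snap('wrist','w13.png');cv2.imwrite('pics/w13c.png',cv2.resize(im[100:280,200:480,::-1],None,fx=2.8,fy=2.8,interpolation=cv2.INTER_CUBIC))
im=snap('scene','s13.png'); cv2.imwrite('pics/s13c.png',cv2.resize(im[150:290,190:350,::-1],None,fx=4.2,fy=4.2,interpolation=cv2.INTER_CUBIC))
E
```

```text
t 20.07 pos [ 0.5608 -0.0194  0.2853] jawyaw -7.84 tilt [-4.e-04 -1.e-04 -1.e+00] F [-0.4 -0.2 -4.8] w 0.015 j7 [ 0.42  0.43 -0.65  1.61  0.27  1.2  -0.43]
to TCP over seat: along -6.528552790706528e-05 lat 0.001823259526002282
```

View pics/s13c.png

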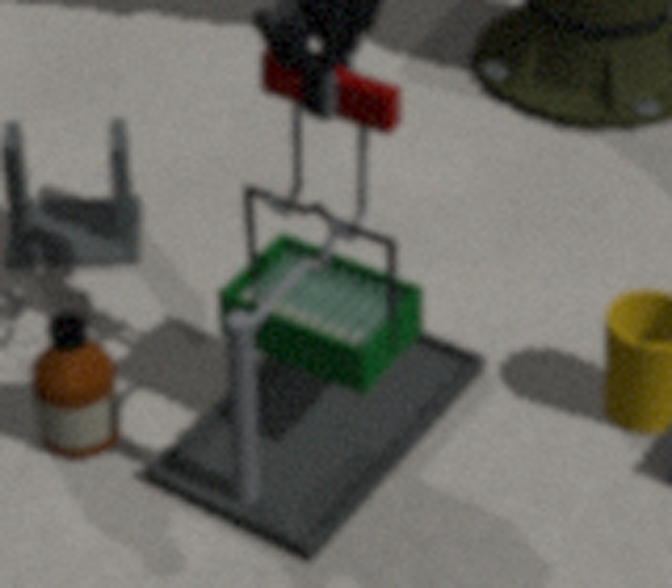

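View pics/w13c.png

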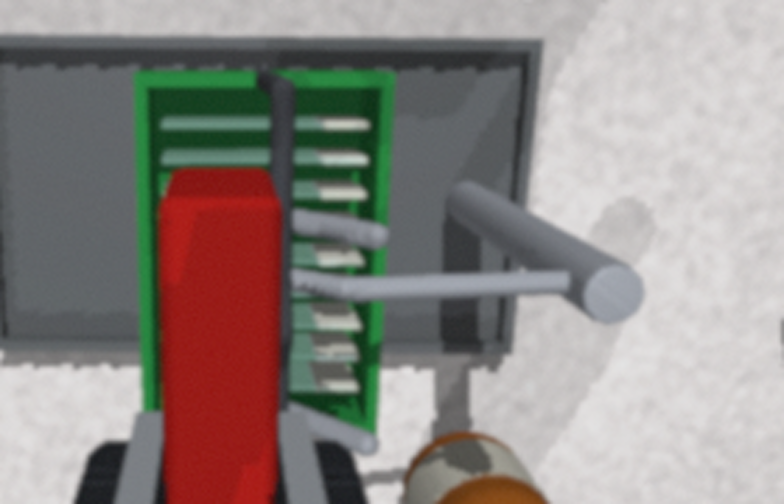

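```bash
python3 - <<'E'
from h import *
KT=(np.array(vision.camera_params('wrist')['K']),np.load('w13T.npy'))
a=np.radians(-7.85); ux=np.array([np.cos(a),np.sin(a)]);uy=np.array([-ux[1],ux[0]]);S=np.array([.5763,-.0197])
for u,v in((284,85),(283,160)):
    P=px2w(200+u/2.8,100+v/2.8,.2853-.0954,KT)[:2]-S; print('bar pt rel stand x,y',P@ux,P@uy)
E
```

```text
bar pt rel stand x,y 0.00014507960652061834 0.05756195520890214
bar pt rel stand x,y 0.0002721480630476902 0.03978958052306577
```

The bar is exactly over the hook seat (0.2 mm along, centred laterally). Lowering onto it.

Request:
carry_out(
  steps=[
    {"dx":0,"dy":0,"dz":-0.008,"roll":0},
    {"dx":0,"dy":0,"dz":-0.01,"roll":0},
    {"dx":0,"dy":0,"dz":-0.01,"roll":0},
    {"dx":0,"dy":0,"dz":-0.006,"roll":0},
    {"dx":0,"dy":0,"dz":-0.004,"roll":0},
  ],
)

```text
time: 20.8
position: [0.561, -0.0195, 0.2467]
eef_rot: [-0.0, 0.754, 0.657, -0.0]
contact_force: [0.2, 0.3, -2.1]
gripper_width: 0.0151
```

Request:
carry_out(
  steps=[
    {"dx":0,"dy":0,"dz":-0.004,"roll":0},
    {"dx":0,"dy":0,"dz":-0.004,"roll":0},
    {"dx":0,"dy":0,"dz":-0.003,"roll":0},
    {"dx":0,"dy":0,"dz":0,"roll":0},
    {"dx":0,"dy":0,"dz":0,"roll":0},
  ],
)

```text
time: 21.42
position: [0.5612, -0.0194, 0.2365]
eef_rot: [0.0, 0.754, 0.657, 0.0]
contact_force: [-0.0, 0.5, -1.9]
gripper_width: 0.0147
```

```bash
python3 - <<'E'
from h import *
s=st()
KT=wcam(); np.save('w14T.npy',KT[1]); im=snap('wrist','w14.png');cv2.imwrite('pics/w14c.png',cv2.resize(im[100:280,200:480,::-1],None,fx=2.8,fy=2.8,interpolation=cv2.INTER_CUBIC))
im=snap('scene','s14.png'); cv2.imwrite('pics/s14c.png',cv2.resize(im[150:290,190:350,::-1],None,fx=4.2,fy=4.2,interpolation=cv2.INTER_CUBIC))
E
```

```text
t 21.43 pos [ 0.5612 -0.0194  0.2365] jawyaw -7.85 tilt [ 3.e-04  0.e+00 -1.e+00] F [-0.   0.5 -1.9] w 0.0147 j7 [ 0.41  0.47 -0.63  1.69  0.31  1.09 -0.46]
```

View pics/s14c.png

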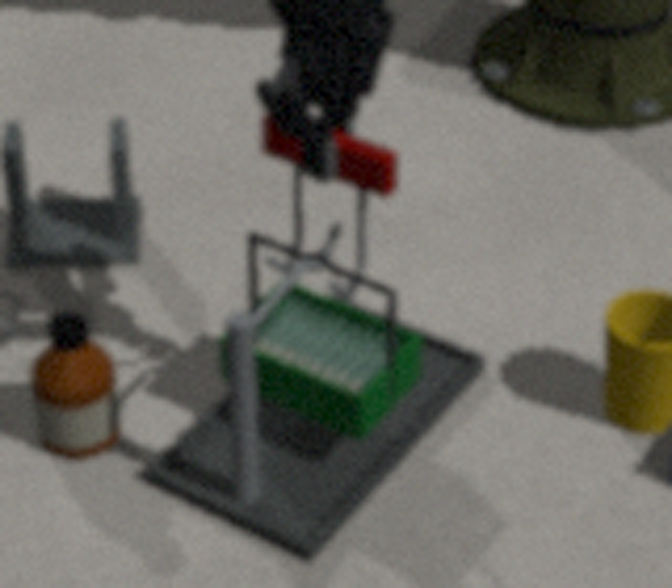

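View pics/w14c.png

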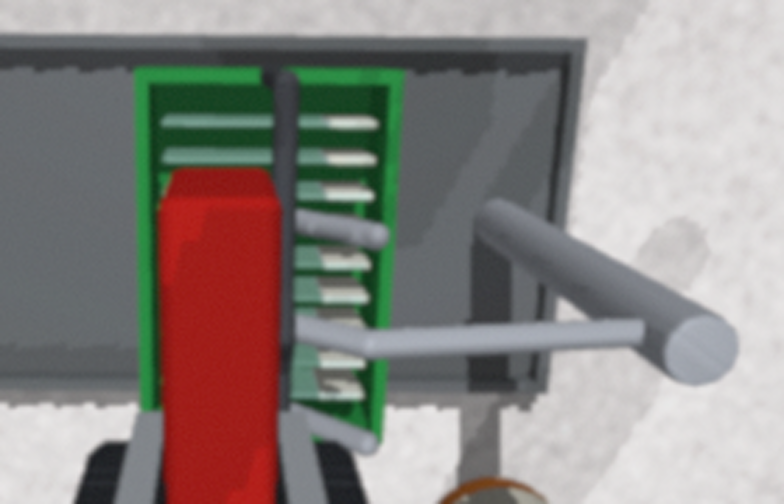

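The wrist load is back to the lifter's weight alone, and the handle sits on the hook behind its upturned tip. Lowering the prongs free.

Request:
carry_out(
  steps=[
    {"dx":0,"dy":0,"dz":-0.005,"roll":0},
    {"dx":0,"dy":0,"dz":-0.006,"roll":0},
    {"dx":0,"dy":0,"dz":-0.006,"roll":0},
    {"dx":0,"dy":0,"dz":-0.003,"roll":0},
    {"dx":0,"dy":0,"dz":0,"roll":0},
  ],
)

```text
time: 22.15
position: [0.561, -0.0195, 0.216]
eef_rot: [-0.0, 0.754, 0.657, -0.0]
contact_force: [0.8, -0.7, -1.8]
gripper_width: 0.0148
```

```bash
python3 - <<'E'
from h import *
s=st()
im=snap('wrist','w15.png');cv2.imwrite('pics/w15c.png',cv2.resize(im[100:280,200:480,::-1],None,fx=2.8,fy=2.8,interpolation=cv2.INTER_CUBIC))
im=snap('scene','s15.png'); cv2.imwrite('pics/s15c.png',cv2.resize(im[170:270,220:310,::-1],None,fx=6,fy=6,interpolation=cv2.INTER_CUBIC))
E
```

```text
t 22.15 pos [ 0.561  -0.0195  0.216 ] jawyaw -7.85 tilt [-6.e-04  1.e-04 -1.e+00] F [ 0.8 -0.7 -1.8] w 0.0148 j7 [ 0.4   0.49 -0.63  1.72  0.32  1.04 -0.47]
```

View pics/s15c.png

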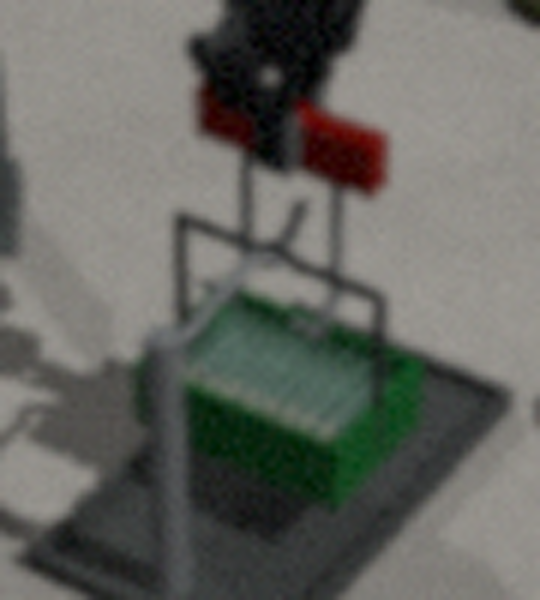

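View pics/w15c.png

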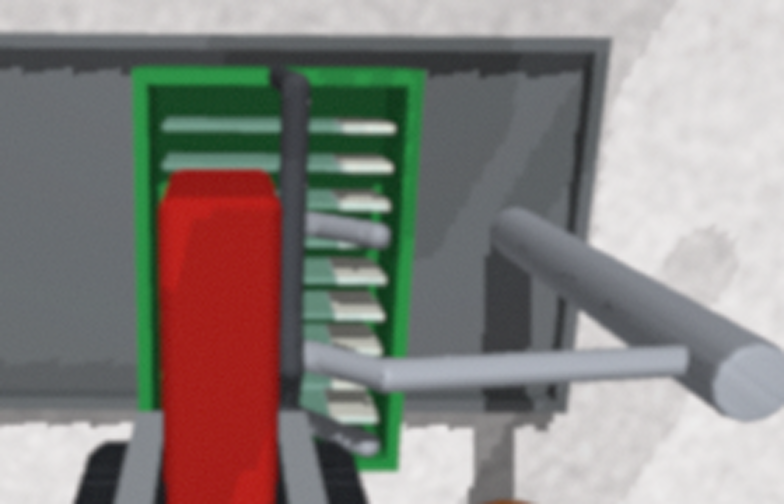

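The prongs are below the bar with about 9 mm of clearance. Backing out along −x of the hook.

Request:
carry_out(
  steps=[
    {"dx":-0.008,"dy":0.001,"dz":0,"roll":0},
    {"dx":-0.01,"dy":0.0015,"dz":0,"roll":0},
    {"dx":-0.01,"dy":0.0015,"dz":0,"roll":0},
    {"dx":-0.01,"dy":0.0015,"dz":0,"roll":0},
    {"dx":-0.01,"dy":0.0015,"dz":0,"roll":0},
  ],
)

```text
time: 22.88
position: [0.5124, -0.0124, 0.2164]
eef_rot: [0.0, 0.754, 0.657, 0.0]
contact_force: [0.2, 0.3, -1.8]
gripper_width: 0.0148
```

```bash
python3 - <<'E'
from h import *
s=st()
im=snap('wrist','w16.png')
im=snap('scene','s16.png'); cv2.imwrite('pics/s16c.png',cv2.resize(im[170:270,220:310,::-1],None,fx=6,fy=6,interpolation=cv2.INTER_CUBIC))
E
```

```text
t 22.88 pos [ 0.5124 -0.0124  0.2164] jawyaw -7.85 tilt [ 1.e-04 -1.e-04 -1.e+00] F [ 0.2  0.3 -1.8] w 0.0148 j7 [ 0.43  0.41 -0.65  1.84  0.3   0.98 -0.48]
```

View pics/s16c.png

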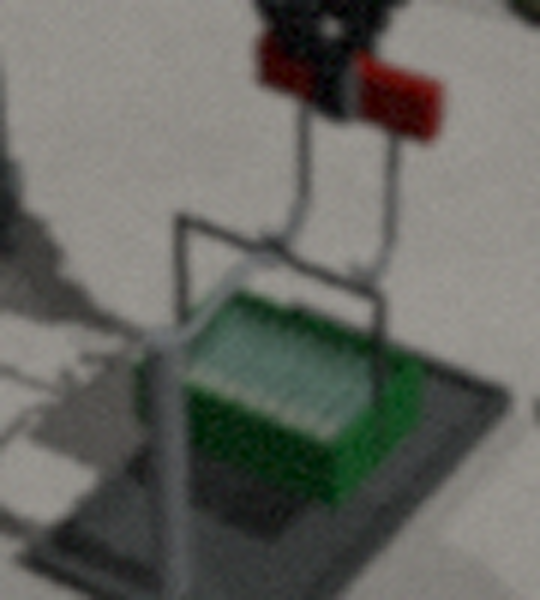

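View pics/w16.png

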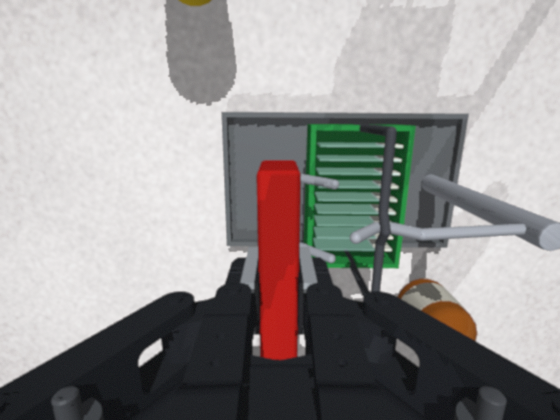

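The basket hangs by its kink on the hook, with the wire at (385,225) behind the tip at (357,238), and the lifter is clear. Returning to the holder.

Request:
carry_out(
  steps=[
    {"dx":-0.015,"dy":0.002,"dz":0,"roll":0},
    {"dx":-0.015,"dy":0.002,"dz":0.01,"roll":0},
    {"dx":0,"dy":0,"dz":0.03,"roll":0},
    {"dx":0,"dy":0,"dz":0.03,"roll":0},
    {"dx":0,"dy":-0.02,"dz":0.015,"roll":0.05},
  ],
)

```text
time: 23.6
position: [0.4829, -0.0266, 0.3038]
eef_rot: [0.001, 0.736, 0.677, 0.001]
contact_force: [0.1, -1.5, -2.2]
gripper_width: 0.015
```

Request:
carry_out(
  steps=[
    {"dx":-0.004,"dy":-0.04,"dz":0,"roll":0.09},
    {"dx":-0.005,"dy":-0.05,"dz":0,"roll":0.1},
    {"dx":-0.005,"dy":-0.05,"dz":0,"roll":0.1},
    {"dx":-0.005,"dy":-0.05,"dz":0,"roll":0.1},
    {"dx":-0.005,"dy":-0.04,"dz":0,"roll":0.1},
  ],
)

```text
time: 24.22
position: [0.458, -0.2602, 0.3019]
eef_rot: [0.0, 0.55, 0.835, -0.0]
contact_force: [0.5, -0.2, -1.9]
gripper_width: 0.0148
```

Request:
carry_out(
  steps=[
    {"dx":-0.004,"dy":-0.03,"dz":0,"roll":0.06},
    {"dx":-0.002,"dy":-0.015,"dz":0,"roll":0.034},
    {"dx":0,"dy":-0.004,"dz":0,"roll":0},
    {"dx":0,"dy":0,"dz":0,"roll":0},
    {"dx":0,"dy":0,"dz":0,"roll":0},
  ],
)

```text
time: 24.85
position: [0.4534, -0.3063, 0.3016]
eef_rot: [0.0, 0.511, 0.86, 0.0]
contact_force: [0.5, -0.5, -1.7]
gripper_width: 0.0147
```

```bash
python3 - <<'E'
from h import *
s=st(); print(np.array([.4522,-.3077])-s['position'][:2])
im=snap('wrist','w17.png')
E
```

```text
t 24.85 pos [ 0.4534 -0.3063  0.3016] jawyaw 28.54 tilt [ 3.e-04 -0.e+00 -1.e+00] F [ 0.5 -0.5 -1.7] w 0.0147 j7 [ 1.04  0.41 -0.73  1.62  0.28  1.23  0.75]
[-0.00117546 -0.0014273 ]
```

View pics/w17.png

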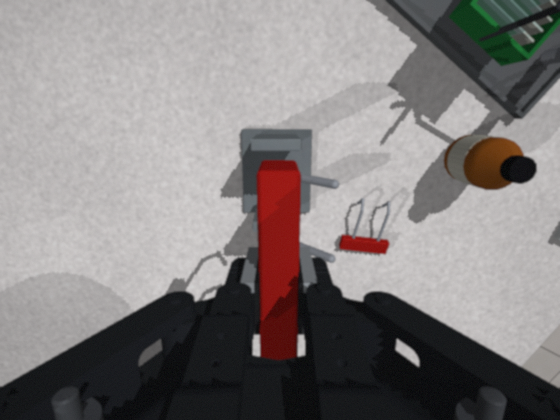

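Request:
carry_out(
  steps=[
    {"dx":-0.001,"dy":-0.0014,"dz":-0.02,"roll":0},
    {"dx":0,"dy":0,"dz":-0.035,"roll":0},
    {"dx":0,"dy":0,"dz":-0.035,"roll":0},
    {"dx":0,"dy":0,"dz":-0.03,"roll":0},
    {"dx":0,"dy":0,"dz":-0.02,"roll":0},
  ],
)

```text
time: 25.52
position: [0.4519, -0.308, 0.16]
eef_rot: [-0.001, 0.511, 0.86, 0.0]
contact_force: [0.4, -0.3, -1.7]
gripper_width: 0.015
```

```bash
python3 - <<'E'
from h import *
s=st(); print(np.array([.4522,-.3077])-s['position'][:2])
im=snap('wrist','w18.png');im=snap('scene','s18.png'); cv2.imwrite('pics/s18c.png',cv2.resize(im[130:250,150:300,::-1],None,fx=5,fy=5,interpolation=cv2.INTER_CUBIC))
E
```

```text
t 25.52 pos [ 0.4519 -0.308   0.16  ] jawyaw 28.52 tilt [-1.e-03  8.e-04 -1.e+00] F [ 0.4 -0.3 -1.7] w 0.015 j7 [ 0.99  0.54 -0.66  1.83  0.41  0.91  0.63]
[0.00028741 0.00033386]
```

View pics/s18c.png

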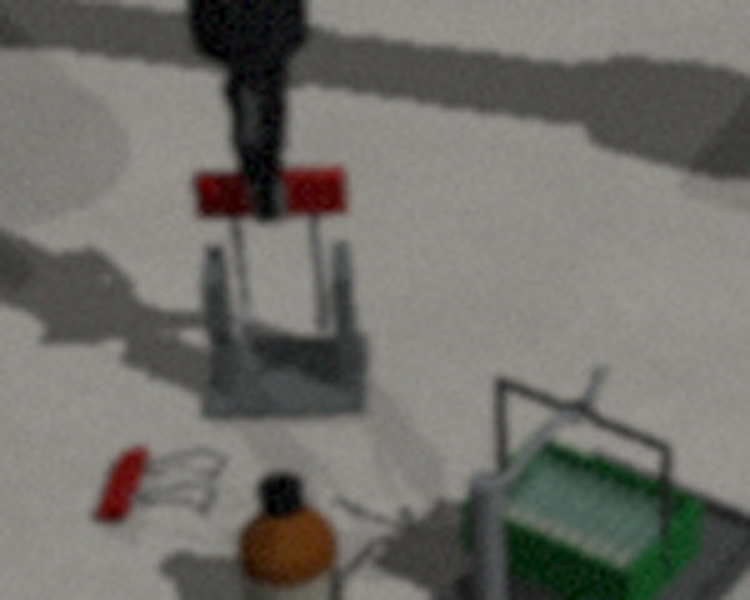

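View pics/w18.png

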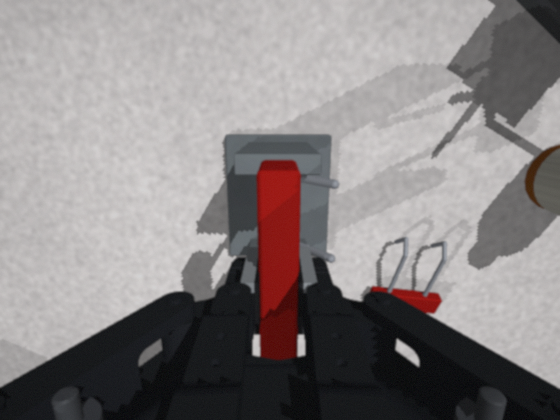

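The legs are between the uprights and the block is over both tops. Lowering the last 40 mm.

Request:
carry_out(
  steps=[
    {"dx":0,"dy":0,"dz":-0.015,"roll":0},
    {"dx":0,"dy":0,"dz":-0.013,"roll":0},
    {"dx":0,"dy":0,"dz":-0.007,"roll":0},
    {"dx":0,"dy":0,"dz":-0.004,"roll":0},
    {"dx":0,"dy":0,"dz":-0.002,"roll":0},
  ],
)

```text
time: 26.25
position: [0.4522, -0.3089, 0.1202]
eef_rot: [0.0, 0.512, 0.859, 0.0]
contact_force: [0.4, 0.2, -0.8]
gripper_width: 0.0153
```

Request:
carry_out(
  steps=[
    {"dx":0,"dy":0,"dz":0,"roll":0},
    {"dx":0,"dy":0,"dz":0,"roll":0},
  ],
)

```text
time: 26.5
position: [0.4523, -0.309, 0.1205]
eef_rot: [0.0, 0.512, 0.859, -0.0]
contact_force: [0.7, -0.2, -1.6]
gripper_width: 0.0151
```

```bash
python3 - <<'E'
from h import *
st()
E
```

```text
t 26.5 pos [ 0.4523 -0.309   0.1205] jawyaw 28.47 tilt [ 4.e-04 -3.e-04 -1.e+00] F [ 0.7 -0.2 -1.6] w 0.0151 j7 [ 0.96  0.59 -0.63  1.87  0.46  0.83  0.59]
```

Request:
carry_out(
  steps=[
    {"dx":0,"dy":0,"dz":-0.001,"roll":0},
    {"dx":0,"dy":0,"dz":-0.001,"roll":0},
    {"dx":0,"dy":0,"dz":0,"roll":0},
  ],
)

```text
time: 26.88
position: [0.4522, -0.309, 0.1189]
eef_rot: [0.0, 0.511, 0.859, -0.0]
contact_force: [-1.2, 0.5, 4.6]
gripper_width: 0.015
```

The block has made contact (+4.6 N), at the same height as when I picked it up. Releasing.

Request:
carry_out(
  steps=[
    {"dx":0,"dy":0,"dz":0,"roll":0},
    {"dx":0,"dy":0,"dz":0,"roll":0},
    {"dx":0,"dy":0,"dz":0,"roll":0},
    {"dx":0,"dy":0,"dz":0,"roll":0},
  ],
  claw=0.06,
)

```text
time: 27.38
position: [0.4521, -0.3089, 0.1182]
eef_rot: [-0.0, 0.511, 0.859, 0.0]
contact_force: [0.3, 0.0, -0.2]
gripper_width: 0.0599
```

Request:
carry_out(
  steps=[
    {"dx":0,"dy":0,"dz":0.02,"roll":0},
    {"dx":0,"dy":0,"dz":0.04,"roll":0},
    {"dx":0,"dy":0,"dz":0.05,"roll":0},
    {"dx":0,"dy":0,"dz":0.05,"roll":0},
    {"dx":0,"dy":0,"dz":0.02,"roll":0},
  ],
)

```text
time: 28.0
position: [0.4531, -0.3089, 0.3014]
eef_rot: [0.002, 0.511, 0.859, -0.0]
contact_force: [0.5, -0.4, -1.2]
gripper_width: 0.0601
```

Request:
carry_out(
  steps=[
    {"dx":-0.02,"dy":-0.04,"dz":0,"roll":0},
    {"dx":-0.02,"dy":-0.04,"dz":0,"roll":0},
    {"dx":0,"dy":0,"dz":0,"roll":0},
    {"dx":0,"dy":0,"dz":0,"roll":0},
    {"dx":0,"dy":0,"dz":0,"roll":0},
  ],
)

```text
time: 28.62
position: [0.4129, -0.3877, 0.2984]
eef_rot: [0.0, 0.511, 0.86, 0.0]
contact_force: [0.0, -0.1, -0.5]
gripper_width: 0.06
```

```bash
python3 - <<'E'
from h import *
s=st()
im=snap('wrist','w20.png');im=snap('scene','s20.png'); cv2.imwrite('pics/s20c.png',cv2.resize(im[150:300,150:450,::-1],None,fx=2.6,fy=2.6,interpolation=cv2.INTER_CUBIC))
snap('top','t20.png')
for t in ("bail","lifter","hook_seat","wash_bottle","slide_box","amber_bottle","beaker"):
    for c in ('scene','top'): print(c,t,[(np.round(d["centre"],3).tolist(),round(d["p"],2)) for d in finder.mark_of(t,c)][:2])
E
```

```text
t 28.62 pos [ 0.4129 -0.3877  0.2984] jawyaw 28.6 tilt [ 4.e-04  3.e-04 -1.e+00] F [ 0.  -0.1 -0.5] w 0.06 j7 [ 1.17  0.44 -0.72  1.57  0.3   1.24  0.91]
scene bail [([0.576, -0.018, 0.159], 0.62)]
top bail [([0.578, -0.019, 0.157], 0.86), ([0.66, -0.17, -0.002], 0.23)]
scene lifter [([0.449, -0.309, 0.096], 0.62), ([0.602, -0.335, 0.014], 0.49)]
top lifter [([0.451, -0.304, 0.102], 0.66)]
scene hook_seat [([0.575, -0.017, 0.159], 0.79)]
top hook_seat [([0.573, -0.013, 0.158], 0.58)]
scene wash_bottle [([0.5, 0.444, -0.005], 0.61)]
top wash_bottle [([0.504, 0.44, 0.002], 0.63), ([0.45, -0.3, 0.1], 0.27)]
scene slide_box [([0.489, 0.273, 0.001], 0.92)]
top slide_box [([0.492, 0.27, 0.001], 0.55)]
scene amber_bottle [([0.663, -0.177, -0.002], 0.78), ([0.576, -0.017, 0.042], 0.65)]
top amber_bottle [([0.459, 0.192, 0.001], 0.6), ([0.661, -0.171, -0.001], 0.59)]
scene beaker [([0.463, 0.19, -0.005], 0.97)]
top beaker [([0.459, 0.192, 0.001], 0.98), ([0.665, -0.173, -0.003], 0.66)]
```

View pics/s20c.png

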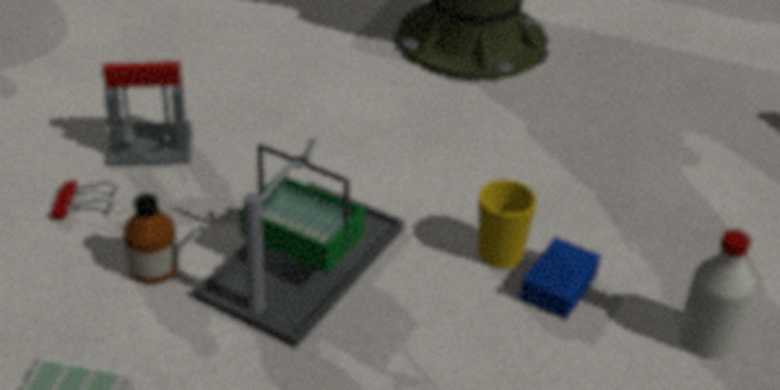

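View pics/w20.png

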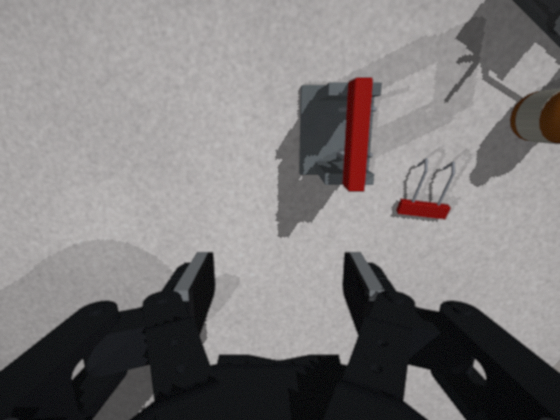

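View pics/t20.png

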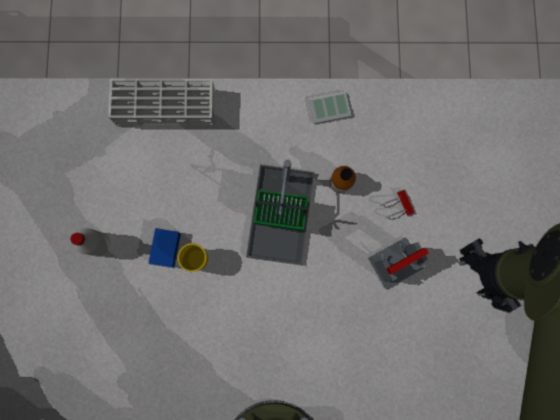

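The basket hangs on the hook, the lifter rests upright on both uprights, and nothing else has moved. The arm is clear, so I'm handing in the job.

```bash
python3 -c "
from rig import finish_job
print(finish_job())"
```

```text
the job is handed in; nothing more can be done
None
```

The job is done and handed in at 28.6 s on the robot's clock. I took the red-handled lifter from its holder, hooked the basket by its handle bar from the blue box's side and hung it by the kink on the stand's hook. I then lowered the lifter free, backed out and set it back in the holder.

- **Basket:** the last pictures put the handle's apex at about (0.577, -0.018, 0.158), which is the hook seat. The basket hangs level behind the upturned tip.
- **Lifter:** its origin was seen at about (0.450, -0.307, 0.10), upright with the grip on both uprights. It made contact at the same height as when I picked it up.
- **Bystanders:** the bottles, beaker and blue box agree with the first measurements within the networks' accuracy of about 4 mm.
- **Forces and contact:** the largest outside force reading I saw was about 5.5 N, and the gripper never touched the basket.

No check failed. In the last top picture the network confused the beaker and the amber bottle with each other, but the picture itself showed both standing where they began.

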